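Load the counter rack: tall bottles at the back, tin in front, bar across

ROBOT

A 6-joint arm with a two-finger parallel gripper is mounted at the origin on the work surface. World frame = base frame: x ahead of the robot, y to its left, z up, the work surface at z = 0. Lengths are in m, angles in rad, forces in N, time in s.
With the tool pointing down it reaches from about 0.3 to 0.875 m from the base axis. Payload 6.4 kg.
Tool frame: the origin (TCP) lies midway between the tips of the shut fingers; the grasp point (between the pads) lies 19 mm behind it (ctrl.pinch_z is the distance from the TCP to the grasp point, in m); z points along the fingers, y is the line along which they close (so a half turn about z gives the same grasp; the last joint's range is limited). The gripper opens to 85 mm and grips with 20 to 120 N. Pads are 22 mm wide; open, the fingers measure 114 mm over their backs; the gripper's body (76 mm by 85 mm) begins 54 mm behind the grasp point. The pads swing forward as they close: fully open they stand 13 mm farther back than shut.
Start: joints at [1.141, 0.181, 1.607, -0, 1.354, -0.206], TCP at [0.128, 0.561, 0.231] pointing down, gripper open.
Joint ranges: [-2.99, 2.99], [-0.89, 2.07], [0.3, 2.58], [-1.14, 4.28], [0, 2.63], [-3.12, 3.12]. Speed limits (rad/s): [2.57, 2.57, 3.01, 3.14, 3.14, 3.14].

INTERFACE

Orientations are given as a unit quaternion [w, x, y, z].
In Python, from bench import ctrl gives the robot as it stands.
- The arm moves only by the tool apply_moves, never from a script. Its argument "moves" is a list of rows, each an object with "jaw": the opening, from 0 (shut) to 1 (fully open); "offset": the shift along the tool's x, y, z in mm, a list of three; "rot": the turn, a rotation vector about the tool's x, y, z in degrees, a list of three. In form: [{"jaw": jaw, "offset": [dx, dy, dz], "rot": [ax, ay, az]}, ...]. A call has exactly 5 rows; each row shifts and turns the commanded pose from where the row before left it, along the tool's axes as they then stand; what a row does not reach is not made up. A row lasts 1/8 s, in which the tool goes at most 62.5 mm and 10.7 degrees, less where a joint would pass 70% of its speed; a pose out of reach is approached as far as the arm can. A call is refused whole if a number of a shift passes 62.5 or a number of a turn 10.7, either way. A call with a gripper value outside its range is refused whole. The fingers move at their own pace and stop on an object; the grip force is fixed at half the most. Time passes only in rows, so rows that do not move let the fingers close, or fill a call up. It gives the time, the measured TCP pose, the force, the opening and the grip force at its end, in the units of the state.
- ctrl.get_obs(): the state, without advancing time (a new reading comes with each control period).
- ctrl.camera(name): name is "side" or "top"; returns (picture, depth): 384x512x3 uint8, red, green, blue; 384x512 float32, m along the optical axis (not along the pixel's ray), 0 where there is no reading.
- ctrl.camera_params(name): a dict with "K" (3x3 intrinsics, pixels), "dist" ([k1, k2, p1, p2, k3] as OpenCV has them; the pictures are not rectified), "cam_to_world" (4x4, takes a point from camera to world coordinates). Camera axes: x right, y down, z forward; pixel columns grow to the right and rows downward; lengths in m; the calibration is good to about 2 mm. A picture is of the moment at which its call begins. camera_params takes no time and is no camera call.
- ctrl.hand_in(): hands the job in; it is judged then, once.
Trained networks look in the newest picture that a camera, given by its name, has taken for a name from the list of things; names that differ only in an ending like _2 or _b are one class to them, and where a whole thing is asked for, a point or a joint stands for the part that bears it (a point fixed in the world has none). Each returns a list of dicts, best first, with "score" (0 to 1); they miss things now and then, are a little off and sometimes report something else, mostly with a low value. They report only what shows in the picture. A call takes as long as a camera call.
- ctrl.outline_of(camera, target): "region" (384x512 bool, what is visible of it) and "position" ([column, row] in pixels, amid what is visible of it).
The state is a dict: "time_s": time; "q": joint angles; "dq": joint speeds; "joint_efforts": joint torques, N m; "eef_pos": TCP position; "eef_rot": TCP orientation; "wrist_force": force on the tool from outside, world axes, zero at the start; "torque": the same for the moment, N m; "opening": opening from 0.0 (shut) to 1.0 (fully open); "grasp_force": force on a finger pad.
Only numpy, scipy, OpenCV 4.12 (cv2) and the standard library are available. Lean on these libraries where they do the work, as an engineer would, in place of code of your own. Each camera call takes 0.05 s, during which the arm holds its last target. There are 200 camera calls.

TASK

Load the wooden counter rack through its open end: stand the two tall bottles upright right at the back, one in each stall under the wire top, and only then put the short tin in front of them, square and fully inside. Finish by laying the retaining bar across the open end, down in the notches of both green supports, handle up. Knock nothing over and leave the other things on the counter where they are.

Things in the scene. Friction and masses are not known exactly. Their poses are not given: they have to be found in the camera images.
- rack: Fixed plywood counter rack, no floor: goods slide in on the counter. Origin: on the counter at the middle of its open end; x runs across the opening, y inward to the back, z up. Side walls 35 mm high, inner faces at x = -84 and +84 mm, from y = 0 to the back wall (inner face y = 155 mm, 100 mm high). Two 30 mm high guide plates splay out from the opening to x = -107 and +107 mm at y = -42 mm.
- stall_a (a point): Point on the counter, middle of one back stall (rack x = -42, y = 120 mm), axes as the rack's. A 6 mm wide, 35 mm high fin on the rack's centre line, from y = 112 mm to the back, makes two stalls 81 mm wide. A see-through wire top, 212 to 219 mm high, covers y = 115 to 163 mm, with thin posts at x = -94 and +94 mm, y = 118 and 159 mm: bottles must come in through the open end.
- stall_b (a point): Same for the other stall (rack x = +42, y = 120 mm).
- seat_a (a point): Middle of the seat of one green bar support, 40 mm above the counter (rack x = -125, y = -25 mm), axes as the rack's. The support is 20 mm wide in x; cheeks rise to 55 mm on both sides of the seat, 32 mm apart in y.
- seat_b (a point): Same for the other bar support (rack x = +125, y = -25 mm).
- bottle_green: Tall green plastic bottle with white cap, loose, about 0.4 kg: body 68 mm diameter up to 125 mm height, cone shoulder to 158 mm, cap 38 mm diameter from 172 to 195 mm. Origin: centre of its underside, z up. It may tip if pushed higher than about 40 mm; pushed lower it slides upright.
- bottle_blue: Tall blue plastic bottle, otherwise the same as the green one. Either bottle may go in either stall.
- tin: Short closed tin, yellow with red lid, loose, about 0.35 kg: 120 mm (x) by 64 mm (y) by 70 mm high. Origin: centre of its underside. It belongs in front of the bottles with its long side across the opening.
- bar: Wooden retaining bar, loose, about 0.15 kg: 280 mm (x) by 24 mm (y) by 10 mm thick, with a black upright handle on its middle, 30 mm (x) by 14 mm (y), its top 55 mm above the bar's underside. Origin: centre of its underside. It lies on the counter, handle up.
- tumbler: Red lidded drinking tumbler among the goods, loose, to be left alone: 70 mm diameter at the top, 56 mm at the foot, 120 mm high. Origin: centre of its underside.
- sanitiser: Clear green pump bottle, loose, to be left alone: 74 mm diameter, 188 mm high with its nozzle. Origin: centre of its underside.
- stapler: Red and black stapler lying on the counter, loose, to be left alone: 120 mm (x) by 34 mm (y) by 40 mm high. Origin: centre of its underside.
- jam_jar: Amber jar with brass lid, loose, to be left alone: 68 mm diameter, 85 mm high. Origin: centre of its underside.

How it is judged:
By the outcome, as a careful person would: the job done as asked, in the order asked, and still so for the second after the job is handed in, with the robot touching nothing.
It also fails if it takes over 72 s, if anything falls off the work surface, if the arm or the gripper's body presses on something with over 40 N, if the wrist force passes 120 N, or if a joint passes its speed limit or range.

## Working session

There is one attempt and no reset: what is moved stays moved. The work goes in short steps, Python scripts to look and compute and a tool call to move; the robot and the scene stay as the last step left them, time stands still between calls to the robot, and variables do not carry over. Pictures are saved under pics/ and viewed, at most 10 in all, crops included, and the job is handed in when it is done.

Besides the shell and the picture viewer there is one more tool, called after "Emit:" as name([rows], argument=value, ...), one row to a line, values as JSON. apply_moves: Moves the arm, as the interface text tells. Its arguments: {"type":"object","properties":{"moves":{"type":"array"}},"required":["moves"]}

```bash
ls; mkdir -p pics; cat > h.py <<'E'
import numpy as np, cv2
from bench import ctrl
def pts(name,depth,mask=None):
    p=ctrl.camera_params(name);K=np.array(p["K"]);D=np.array(p["dist"],float);T=np.array(p["cam_to_world"])
    m=depth>0
    if mask is not None:m&=mask
    v,u=np.nonzero(m)
    n=cv2.undistortPoints(np.c_[u,v].astype(np.float64)[:,None],K,D)[:,0]
    z=depth[v,u]
    P=np.c_[n*z[:,None],z]
    return P@T[:3,:3].T+T[:3,3],u,v
def proj(name,P):
    p=ctrl.camera_params(name);T=np.linalg.inv(np.array(p["cam_to_world"]))
    return cv2.projectPoints(np.atleast_2d(P).astype(float),cv2.Rodrigues(T[:3,:3])[0],T[:3,3],np.array(p["K"]),np.array(p["dist"],float))[0][:,0]
def save(name,im): cv2.imwrite("pics/"+name+".png",im[:,:,::-1])
E
python3 - <<'E'
from h import *
ims=[]
for c in("side","top"):
    im,d=ctrl.camera(c);ims.append(im);np.savez(f"{c}0.npz",im=im,d=d)
    save(c+"0",im)
    for t in["bottle_green","bottle_blue","tin","bar","rack","seat_a","tumbler","sanitiser","stapler","jam_jar"]:
        for o in ctrl.outline_of(c,t)[:2]:
            P,u,v=pts(c,d,o["region"])
            if len(P)<10:continue
            top=P[P[:,2]>np.percentile(P[:,2],95)-0.008]
            r=cv2.minAreaRect((top[:,:2]*1000).astype(np.float32))
            print(c,t,round(o["score"],2),np.round(o["position"]),len(P),"med",np.median(P,0).round(3),"zmax",np.percentile(P[:,2],97).round(3),"rect",np.round(r[0]),np.round(r[1]),round(r[2],1))
o=ctrl.get_obs();print(o["time_s"],o["eef_pos"],o["eef_rot"],o["opening"],ctrl.pinch_z)
for c in("side","top"):print(np.round(ctrl.camera_params(c)["cam_to_world"],2).tolist())
E
```

```text
pics
side bottle_green 0.86 [198. 227.] 1308 med [ 0.437 -0.139  0.12 ] zmax 0.196 rect [ 435. -118.] [38. 38.] 75.8
side bottle_green 0.72 [220. 120.] 2502 med [0.552 0.332 0.05 ] zmax 0.216 rect [554. 319.] [190.  52.] 4.9
side bottle_blue 0.69 [252. 311.] 1427 med [ 0.536 -0.388  0.129] zmax 0.197 rect [ 537. -370.] [35. 35.] 26.0
side bottle_blue 0.57 [296. 162.] 367 med [0.757 0.111 0.036] zmax 0.043 rect [761. 130.] [106.  25.] 76.1
side tin 0.63 [331. 294.] 1458 med [ 0.713 -0.378  0.109] zmax 0.189 rect [ 710. -366.] [54. 16.] 12.0
side tin 0.62 [202. 307.] 1529 med [ 0.416 -0.339  0.07 ] zmax 0.074 rect [ 414. -322.] [ 63. 122.] 11.4
side bar 0.69 [298. 218.] 677 med [ 0.706 -0.085  0.011] zmax 0.055 rect [708. -70.] [31. 14.] 87.2
side bar 0.67 [223. 123.] 2605 med [0.561 0.332 0.05 ] zmax 0.217 rect [555. 319.] [192.  52.] 4.9
side rack 0.79 [230. 123.] 2448 med [0.572 0.332 0.05 ] zmax 0.217 rect [557. 314.] [196.  53.] 8.8
side seat_a 0.92 [225. 120.] 3235 med [0.561 0.332 0.057] zmax 0.218 rect [556. 320.] [194.  54.] 5.0
side sanitiser 0.94 [328. 295.] 1463 med [ 0.714
[... 1044 characters left out ...]
  0.112] zmax 0.189 rect [ 708. -365.] [53. 17.] 11.4
top stapler 0.61 [198. 129.] 688 med [0.753 0.126 0.037] zmax 0.043 rect [759. 131.] [108.  26.] 74.6
top jam_jar 0.9 [241. 113.] 752 med [0.782 0.005 0.084] zmax 0.088 rect [795.   6.] [56. 60.] 89.8
top jam_jar 0.21 [196. 129.] 677 med [0.754 0.127 0.038] zmax 0.043 rect [760. 132.] [109.  26.] 73.2
1.1 [0.12758633 0.56066013 0.23129043] [-5.89348557e-06  1.11636795e-01  9.93749076e-01 -2.62720021e-05] 1.000465334677793 0.0187
[[0.98, -0.14, 0.1, 0.48], [-0.18, -0.76, 0.62, -0.79], [-0.01, -0.63, -0.77, 1.02], [0.0, 0.0, 0.0, 1.0]]
[[-0.01, -0.99, 0.13, 0.46], [-1.0, 0.02, 0.02, -0.04], [-0.02, -0.13, -0.99, 0.97], [0.0, 0.0, 0.0, 1.0]]
```

```bash
python3 - <<'E'
from h import *
a=np.load("top0.npz");b=np.load("side0.npz")
both=np.hstack([a["im"],b["im"]]); save("both0",cv2.resize(both,(800,300)))
# rack fit: template score. wire top center etc from top & side points
Q=[]
for c,s in(("top",a),("side",b)):
    P,u,v=pts(c,s["d"]);m=(P[:,0]>.4)&(P[:,0]<.72)&(P[:,1]>.08)&(P[:,1]<.45)&(P[:,2]>.02)&(P[:,2]<.24);Q.append(P[m])
    im=s["im"][v,u][m].astype(int)
    g=(im[:,1]>im[:,0]+25)&(im[:,1]>im[:,2]+15)
    G=Q[-1][g];
    for sd in(0,1):
        H=G[(G[:,0]>.555)==sd]; H=H[H[:,2]>.03]
        if len(H):print(c,"green",len(H),np.median(H,0).round(3),H.min(0).round(3),H.max(0).round(3))
    for lo,hi,n in((.205,.225,"wire"),(.09,.105,"back"),(.031,.039,"walls"),(.025,.0325,'guides')):
        H=Q[-1][(Q[-1][:,2]>lo)&(Q[-1][:,2]<hi)]
        if len(H)>5:
            r=cv2.minAreaRect((H[:,:2]*1000).astype(np.float32));print(c,n,len(H),np.round(r[0]),np.round(r[1]),round(r[2],1))
np.save("rackpts.npy",np.vstack(Q))
E
```

```text
top green 152 [0.444 0.15  0.042] [0.435 0.123 0.037] [0.454 0.172 0.059]
top green 154 [0.692 0.171 0.042] [0.68  0.145 0.036] [0.703 0.193 0.06 ]
top wire 1059 [555. 321.] [196.  48.] 4.6
top back 638 [588. 374.] [269. 152.] 4.7
top walls 675 [574. 283.] [334. 271.] 87.1
top guides 317 [579. 280.] [339. 251.] 84.3
side green 34 [0.443 0.151 0.041] [0.436 0.125 0.037] [0.453 0.168 0.06 ]
side green 38 [0.693 0.173 0.042] [0.684 0.141 0.034] [0.702 0.193 0.058]
side wire 416 [556. 320.] [194.  54.] 5.0
side back 357 [589. 373.] [265. 155.] 3.7
side walls 409 [577. 282.] [336. 272.] 87.1
side guides 261 [579. 282.] [337. 264.] 86.4
```

View pics/both0.png

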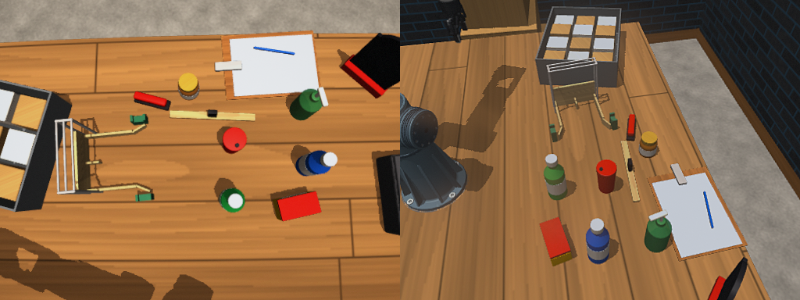

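The picture shows the rack on the left of the top view, at pixel (108,202), with its opening facing -y. The bottles, tin and bar are where the networks report them. Next I refine the rack pose and the long axes.

```bash
cat >> h.py <<'E'
from scipy.spatial.transform import Rotation as Ro
def pose():
    o=ctrl.get_obs();q=o["eef_rot"];return np.array(o["eef_pos"]),Ro.from_quat([q[1],q[2],q[3],q[0]]),o
def plan(p,R,tp,tR,n):
    """n equal rows; returns tool-frame offset per row and rot deg per row"""
    rv=(R.inv()*tR).as_rotvec()/n; d=(np.array(tp)-p)/n
    for i in range(n):
        print("row",i,"off",(R.inv().apply(d)*1000).round(1).tolist(),"rot",np.degrees(rv).round(2).tolist()); R=R*Ro.from_rotvec(rv)
def tool(z,y):
    z=np.array(z,float);z/=np.linalg.norm(z);y=np.array(y,float);y-=z*(y@z);y/=np.linalg.norm(y)
    return Ro.from_matrix(np.c_[np.cross(y,z),y,z])
E
python3 - <<'E'
from h import *
print([x for x in dir(ctrl) if x[0]!='_'])
P=np.load("rackpts.npy")
from scipy.optimize import minimize
# box model: surface distances of points to known vertical faces/tops, robust fit
def boxes():
    B=[]
    for s in(-1,1):
        B.append((s*125-10,s*125+10,-41-5,-41,0,55));B.append((s*125-10,s*125+10,-9,-4,0,55));B.append((s*125-10,s*125+10,-41,-9,0,40))
        B.append(tuple(sorted((s*84,s*92)))+(0,155,0,35))
    B.append((-92,92,155,163,0,100));B.append((-3,3,112,155,0,35));B.append((-97,97,115,163,212,219))
    return np.array(B)/1000
B=boxes()
def cost(t):
    c,s=np.cos(t[2]),np.sin(t[2]);d=P[:,:2]-t[:2];q=np.c_[d@[c,s],d@[-s,c],P[:,2]]
    D=[]
    for b in B:
        ce=(b[::2]+b[1::2])/2;h=(b[1::2]-b[::2])/2
        a=np.abs(q-ce)-h;D.append(np.abs(np.linalg.norm(np.maximum(a,0),axis=1)+np.minimum(a.max(1),0)))
    m=np.min(D,0);return np.minimum(m,.008).mean()
best=min((minimize(cost,[.567+dx,.183+dy,.084],method="Nelder-Mead",options=dict(initial_simplex=[[.567+dx,.183+dy,.084],[.572+dx,.183+dy,.084],[.567+dx,.188+dy,.084],[.567+dx,.183+dy,.1]])) for dx in(-.003,.003) for dy in(-.004,0,.004)),key=lambda r:r.fun)
print(best.x,np.degrees(best.x[2]),best.fun)
c,s=np.cos(best.x[2]),np.sin(best.x[2]);d=P[:,:2]-best.x[:2];q=np.c_[d@[c,s],d@[-s,c],P[:,2]]*1000
def hist(m,k,n):
    h,e=np.histogram(q[m][:,k],bins=np.arange(-150,180,3));print(n,[(int(e[i]),int(h[i])) for i in np.argsort(-h)[:12] if h[i]>3])
hist((q[:,2]>30)&(q[:,2]<40)&(q[:,1]>15)&(q[:,1]<105),0,"wall x")
hist((q[:,2]>97)&(q[:,2]<106)&(abs(q[:,0])<90),1,"back y")
hist((q[:,2]>48)&(q[:,2]<62)&(abs(q[:,0])>110),1,"cheek y")
hist((q[:,2]>48)&(q[:,2]<62)&(abs(q[:,0])>100),0,"cheek x")
a=np.load("top0.npz")
for n,(x0,x1,y0,y1,z0,z1) in dict(bar=(.66,.75,-.24,.09,.006,.016),tin=(.35,.48,-.4,-.24,.062,.08)).items():
    W,_,_=pts("top",a["d"]);W=W[(W[:,0]>x0)&(W[:,0]<x1)&(W[:,1]>y0)&(W[:,1]<y1)&(W[:,2]>z0)&(W[:,2]<z1)]
    r=cv2.minAreaRect((W[:,:2]*1000).astype(np.float32));print(n,len(W),r)
E
```

```text
['MotionError', 'camera', 'camera_params', 'get_obs', 'hand_in', 'outline_of', 'pinch_z']
[0.56612605 0.18258713 0.08174359] 4.683562805935548 0.0038886648406871623
wall x [(84, 65), (-90, 63), (87, 56), (-87, 52), (90, 35), (-93, 31), (-84, 20), (81, 17), (93, 8)]
back y [(156, 126), (159, 114), (153, 97), (162, 67), (150, 19)]
cheek y [(-9, 39), (-45, 35), (-48, 35), (-6, 30), (-51, 26), (-3, 21), (-12, 12), (-42, 11), (-54, 4)]
cheek x [(-120, 20), (132, 20), (-132, 19), (117, 18), (129, 18), (-126, 17), (123, 16), (-129, 16), (126, 16), (-123, 15), (120, 14), (114, 13)]
bar 979 ((723.020263671875, -58.55224609375), (297.134521484375, 58.0735969543457), 86.60397338867188)
tin 1480 ((411.8916931152344, -319.14971923828125), (65.41929626464844, 121.30050659179688), 11.863394737243652)
```

Emit:
apply_moves([
  {"jaw": 1, "offset": [20, -45, -15], "rot": [0, 0, 0]},
  {"jaw": 1, "offset": [20, -45, -15], "rot": [0, 0, 0]},
  {"jaw": 1, "offset": [-40, -45, -10], "rot": [-8, 0, 0]},
  {"jaw": 1, "offset": [-50, -30, -10], "rot": [-8, 0, 0]},
  {"jaw": 1, "offset": [-50, -30, 0], "rot": [-8, 0, 0]},
])

```text
time_s: 1.72
eef_pos: [0.1705, 0.3595, 0.2724]
eef_rot: [0.019, 0.108, 0.976, 0.188]
wrist_force: [1.6, -1.1, 0.5]
opening: 1.0
grasp_force: 0.0
```

```bash
cat >> h.py <<'E'
def log():
    p,R,o=pose()
    open("log.txt","a").write(repr(list(o["q"])+list(p)+list(R.as_quat()))+"\n"); return p,R,o
E
python3 - <<'E'
from h import *
q0=[1.141,.181,1.607,0,1.354,-.206]
open("log.txt","w").write(repr(q0+[0.12758633,0.56066013,0.23129043]+[.111636795,.993749076,-2.6e-5,-5.9e-6])+"\n")
p,R,o=log();q=o["q"];print(np.round(q,3),p.round(4),np.degrees(R.as_euler("xyz")).round(1))
print(R.as_matrix().round(3))
E
cat > kin.py <<'E'
from h import *
from scipy.optimize import least_squares
D=np.array([eval(l) for l in open("log.txt")])
def fk(q,k):
    # k: d1,a2,a3(elbow off),d4,d6,lat,a1
    q=np.asarray(q);A=lambda ax,t:Ro.from_rotvec(np.array(ax)*t)
    R1=A([0,0,1],q[0]);p=R1.apply([k[6],k[5],k[0]])
    R=R1*A([0,1,0],q[1]);p=p+R.apply([0,0,k[1]])
    R=R*A([0,1,0],q[2]);p=p+R.apply([k[2],0,k[3]])
    R=R*A([0,0,1],SG[0]*q[3])*A([0,1,0],q[4]);p=p+R.apply([0,0,k[4]])
    R=R*A([0,0,1],SG[1]*q[5]+SG[2]);return p,R
SG=[1,1,np.pi/2]
E
python3 - <<'E'
import kin;from kin import *
for s4 in(1,-1):
  for s6 in(1,-1):
    for f in(0,np.pi/2,-np.pi/2,np.pi):
      kin.SG[:]=[s4,s6,f]
      e=[np.degrees((fk(d[:6],[0]*7)[1].inv()*Ro.from_quat(d[6+3:])).magnitude()) for d in D]
      if max(e)<25:print(s4,s6,f,np.round(e,1))
E
```

```text
[ 0.604 -0.615  2.219  0.271  1.265 -0.793] [0.1705 0.3595 0.2724] [158.2  -0.2 167.4]
[[-0.976  0.204  0.077]
 [ 0.218  0.906  0.363]
 [ 0.004  0.371 -0.929]]
1 1 1.5707963267948966 [0. 0.]
```

```bash
cat >> kin.py <<'E'
def fit():
    f=lambda k:np.r_[np.concatenate([fk(d[:6],k)[0]-d[6:9] for d in D]),3e-4*np.array([k[2],k[6]])]
    r=least_squares(f,[.3,.4,0,.4,.2,.118,0],x_scale=.1);return r.x,np.abs(f(r.x)).max()
LO=np.array([-2.99,-.89,.3,-1.14,0,-3.12]);HI=np.array([2.99,2.07,2.58,4.28,2.63,3.12])
def ik(p,R,q0,k):
    f=lambda q:np.r_[(fk(q,k)[0]-p)*5,(R.inv()*fk(q,k)[1]).as_rotvec()]
    r=least_squares(f,np.clip(q0,LO+.01,HI-.01),bounds=(LO,HI));return r.x,np.abs(r.fun).max()
RX=np.array([np.cos(.0817),np.sin(.0817),0]);RY=np.array([-np.sin(.0817),np.cos(.0817),0]);RO=np.array([.5661,.1826,0])
def rk(x,y,z):return RO+RX*x/1000+RY*y/1000+np.array([0,0,z/1000])
E
python3 - <<'E'
from kin import *
k,e=fit();print(k.round(4),e)
q=D[-1][:6]
g=np.array([.434,-.117,0]);b=np.array([.5365,-.367,0])
for sy in(1,-1):
  H=tool(RY,sy*RX)
  for n,p in dict(gpre=g-.1*RY+[0,0,.183],g=g+.019*RY+[0,0,.183],ent=rk(-42,-80,187),ina=rk(-42,139,187),inb=rk(42,139,187),bpre=b-.1*RY+[0,0,.183],bp=b+.019*RY+[0,0,.183]).items():
    best=None
    for q0 in([0,.3,1.6,1.5,1.5,0],[0,.3,1.6,1.5,1.5,2],[0,.3,1.6,1.5,1.5,-2],[-.5,0,2,2,1.5,0]):
        r=ik(p,H,q0,k)
        if best is None or r[1]<best[1]:best=r
    print(sy,n,p.round(3),best[0].round(2),round(best[1],4))
E
```

```text
[0.247  0.4178 0.0027 0.4844 0.3195 0.1176 0.0153] 4.593492019231256e-06
1 gpre [ 0.442 -0.217  0.183] [-1.02  0.9   1.4   0.65  2.3  -1.1 ] 0.0
1 g [ 0.432 -0.098  0.183] [-0.93  0.74  1.7   0.69  2.15 -1.15] 0.0
1 ent [0.531 0.099 0.187] [-0.57  0.7   1.76  1.03  1.96 -1.  ] 0.0
1 ina [0.513 0.318 0.187] [-0.22  0.61  1.93  1.32  1.74 -0.99] 0.0
1 inb [0.597 0.325 0.187] [-0.18  0.74  1.69  1.37  1.74 -0.88] 0.0
1 bpre [ 0.545 -0.467  0.183] [-1.11  1.47  0.3   1.21  2.58 -0.41] 0.1495
1 bp [ 0.535 -0.348  0.183] [-1.01  1.28  0.68  0.95  2.53 -0.72] 0.0
-1 gpre [ 0.442 -0.217  0.183] [-1.02  0.9   1.4   0.65  2.3   2.04] 0.0
-1 g [ 0.432 -0.098  0.183] [-0.93  0.74  1.7   0.69  2.15  1.99] 0.0
-1 ent [0.531 0.099 0.187] [-0.57  0.7   1.76  1.03  1.96  2.14] 0.0
-1 ina [0.513 0.318 0.187] [-0.22  0.61  1.93  1.32  1.74  2.15] 0.0
-1 inb [0.597 0.325 0.187] [-0.18  0.74  1.69  1.37  1.74  2.27] 0.0
-1 bpre [ 0.545 -0.467  0.183] [-1.11  1.47  0.3   1.21  2.58  2.73] 0.1495
-1 bp [ 0.535 -0.348  0.183] [-1.01  1.28  0.68  0.95  2.53  2.42] 0.0
```

```bash
cat >> kin.py <<'E'
def hz(az): a=np.radians(az);d=np.array([np.cos(a),np.sin(a),0]);return d,tool(d,[np.sin(a),-np.cos(a),0])
def path(wps,q,k,n=6):
    """wps: list of (name,p,R); checks IK along straight lines"""
    p,R=fk(q,k)
    for nm,tp,tR in wps:
        rv=(R.inv()*tR).as_rotvec();em=0
        for i in range(1,n+1):
            q,e=ik(p+(tp-p)*i/n,R*Ro.from_rotvec(rv*i/n),q,k);em=max(em,e)
        print(nm,np.round(tp,3),q.round(2),"err",round(em,4),"rot",np.degrees(np.linalg.norm(rv)).round(0),"dist",(np.linalg.norm(tp-p)*1000).round());p,R=tp,tR
    return q
E
python3 - <<'E'
from kin import *
k,e=fit();d,H=hz(80);d6,H6=hz(60)
g=np.array([.434,-.117,0]);b=np.array([.5365,-.367,0]);z=np.array([0,0,1])
path([("via",np.array([.33,.08,.31]),H),("gpre",g-.08*d+.183*z,H),("g",g+.02*d+.183*z,H),("up",g+.02*d+.24*z,H),("ent",rk(42,-20,243)+.02*d,H),("in",rk(42,60,243)+.02*d,H),("low",rk(42,85,187)+.02*d,H),("B",rk(42,119,187)+.02*d,H),("ret",rk(42,119,187)-.1*d,H),("retup",rk(0,-40,260),H),
("bvia",b-.1*d6+.26*z,H6),("bpre",b-.08*d6+.183*z,H6),("b",b+.02*d6+.183*z,H6),("up",b+.02*d6+.24*z,H6),("ent",rk(-42,-20,243)+.02*d,H),("in",rk(-42,60,243)+.02*d,H),("low",rk(-42,85,187)+.02*d,H),("A",rk(-42,119,187)+.02*d,H)],D[-1][:6],k)
p,R,o=pose();t=np.array([.33,.08,.31]);plan(p,R,t,H,10);plan(t,H,g-.08*d+.183*z,H,5)
E
```

```text
via [0.33 0.08 0.31] [-1.04 -0.01  2.4   0.86  2.12 -1.02] err 0.0 rot 107.0 dist 324.0
gpre [ 0.42  -0.196  0.183] [-1.14  0.75  1.67  0.74  2.14 -1.11] err 0.0 rot 0.0 dist 317.0
g [ 0.437 -0.097  0.183] [-1.03  0.65  1.87  0.81  2.03 -1.13] err 0.0 rot 0.0 dist 100.0
up [ 0.437 -0.097  0.24 ] [-1.03  0.54  1.88  0.85  2.1  -1.05] err 0.0 rot 0.0 dist 57.0
ent [0.613 0.186 0.243] [-0.43  0.55  1.85  1.38  1.75 -0.85] err 0.0 rot 0.0 dist 333.0
in [0.607 0.266 0.243] [-0.3   0.52  1.9   1.47  1.66 -0.86] err 0.0 rot 0.0 dist 80.0
low [0.604 0.29  0.187] [-0.26  0.63  1.9   1.5   1.62 -0.96] err 0.0 rot 0.0 dist 61.0
B [0.602 0.324 0.187] [-0.2   0.62  1.91  1.55  1.58 -0.96] err 0.0 rot 0.0 dist 34.0
ret [0.581 0.206 0.187] [-0.42  0.61  1.94  1.36  1.71 -0.99] err 0.0 rot 0.0 dist 120.0
retup [0.569 0.143 0.26 ] [-0.54  0.47  1.93  1.29  1.82 -0.86] err 0.0 rot 0.0 dist 97.0
bvia [ 0.486 -0.454  0.26 ] [-1.3   0.97  1.07  1.15  2.24 -0.62] err 0.0 rot 20.0 dist 602.0
bpre [ 0.496 -0.436  0.183] [-1.28  1.05  1.11  1.09  2.18 -0.74] err 0.0 rot 0.0 dist 80.0
b [ 0.546 -0.35   0.183]
[... 610 characters left out ...]
4, 7.65]
row 2 off [-22.9, -11.8, -19.6] rot [-5.11, 5.44, 7.65]
row 3 off [-22.2, -6.8, -22.6] rot [-5.11, 5.44, 7.65]
row 4 off [-20.5, -1.9, -25.0] rot [-5.11, 5.44, 7.65]
row 5 off [-18.0, 3.0, -26.8] rot [-5.11, 5.44, 7.65]
row 6 off [-14.6, 7.7, -27.9] rot [-5.11, 5.44, 7.65]
row 7 off [-10.7, 11.9, -28.2] rot [-5.11, 5.44, 7.65]
row 8 off [-6.2, 15.5, -27.8] rot [-5.11, 5.44, 7.65]
row 9 off [-1.3, 18.4, -26.6] rot [-5.11, 5.44, 7.65]
row 0 off [-25.4, 27.3, -51.2] rot [0.0, 0.0, 0.0]
row 1 off [-25.4, 27.3, -51.2] rot [0.0, 0.0, 0.0]
row 2 off [-25.4, 27.3, -51.2] rot [0.0, 0.0, 0.0]
row 3 off [-25.4, 27.3, -51.2] rot [0.0, 0.0, 0.0]
row 4 off [-25.4, 27.3, -51.2] rot [0.0, 0.0, 0.0]
```

Emit:
apply_moves([
  {"jaw": 1, "offset": [-22, -21, -12], "rot": [-5.1, 5.4, 7.6]},
  {"jaw": 1, "offset": [-23, -16, -16], "rot": [-5.1, 5.4, 7.6]},
  {"jaw": 1, "offset": [-23, -12, -20], "rot": [-5.1, 5.4, 7.6]},
  {"jaw": 1, "offset": [-22, -7, -23], "rot": [-5.1, 5.4, 7.6]},
  {"jaw": 1, "offset": [-20, -2, -25], "rot": [-5.1, 5.4, 7.6]},
])

```text
time_s: 2.35
eef_pos: [0.2439, 0.2366, 0.2952]
eef_rot: [-0.216, 0.344, 0.833, 0.376]
wrist_force: [-0.1, 0.2, -0.7]
opening: 1.0
grasp_force: 0.0
```

Emit:
apply_moves([
  {"jaw": 1, "offset": [-18, 3, -27], "rot": [-5.1, 5.4, 7.6]},
  {"jaw": 1, "offset": [-15, 8, -28], "rot": [-5.1, 5.4, 7.6]},
  {"jaw": 1, "offset": [-11, 12, -28], "rot": [-5.1, 5.4, 7.6]},
  {"jaw": 1, "offset": [-6, 15, -28], "rot": [-5.1, 5.4, 7.6]},
  {"jaw": 1, "offset": [-1, 18, -27], "rot": [-5.1, 5.4, 7.6]},
])

```text
time_s: 2.98
eef_pos: [0.3287, 0.1028, 0.3306]
eef_rot: [-0.43, 0.536, 0.504, 0.523]
wrist_force: [0.1, -0.3, 0.6]
opening: 1.001
grasp_force: 0.0
```

Emit:
apply_moves([
  {"jaw": 0.75, "offset": [0, 24, -50], "rot": [0, 0, 0]},
  {"jaw": 0.75, "offset": [0, 24, -50], "rot": [0, 0, 0]},
  {"jaw": 0.75, "offset": [0, 24, -50], "rot": [0, 0, 0]},
  {"jaw": 0.75, "offset": [0, 24, -50], "rot": [0, 0, 0]},
  {"jaw": 0.75, "offset": [0, 24, -50], "rot": [0, 0, 0]},
])

```text
time_s: 3.6
eef_pos: [0.4164, -0.1588, 0.3604]
eef_rot: [-0.429, 0.535, 0.507, 0.522]
wrist_force: [1.2, 0.1, -0.1]
opening: 0.749
grasp_force: 0.0
```

```bash
python3 - <<'E'
from kin import *
log();D=np.array([eval(l) for l in open("log.txt")])
import kin;kin.D=D;k,e=fit();print(k.round(4),e)
p,R,o=pose();d,H=hz(80);g=np.array([.434,-.117,0]);z=np.array([0,0,1])
print(o["time_s"],p,o["opening"],R.as_matrix().round(2).tolist())
t=g-.08*d+.183*z;plan(p,R,t,H,3);plan(t,H,g+.02*d+.183*z,H,2)
E
```

```text
[ 3.136e-01  4.385e-01  8.580e-02  5.148e-01  3.190e-01  1.177e-01
 -2.000e-04] 8.076554859581808e-05
3.6 [ 0.41641325 -0.15878971  0.36042554] 0.7489853714399141 [[-0.06, 0.99, 0.12], [0.09, -0.12, 0.99], [0.99, 0.07, -0.09]]
row 0 off [-60.0, -1.5, -6.9] rot [-1.01, 1.62, 1.4]
row 1 off [-59.8, 0.1, -8.6] rot [-1.01, 1.62, 1.4]
row 2 off [-59.5, 1.7, -10.3] rot [-1.01, 1.62, 1.4]
row 0 off [0.0, -0.0, 50.0] rot [0.0, 0.0, 0.0]
row 1 off [0.0, -0.0, 50.0] rot [0.0, 0.0, 0.0]
```

Emit:
apply_moves([
  {"jaw": 0.75, "offset": [-45, -1, -25], "rot": [-1, 1.6, 1.4]},
  {"jaw": 0.75, "offset": [-45, 0, -1], "rot": [-1, 1.6, 1.4]},
  {"jaw": 0.75, "offset": [-45, 1, 0], "rot": [-1, 1.6, 1.4]},
  {"jaw": 0.75, "offset": [-44, 1, 0], "rot": [0, 0, 0]},
  {"jaw": 0.75, "offset": [0, 0, 0], "rot": [0, 0, 0]},
])

```text
time_s: 4.22
eef_pos: [0.4184, -0.1903, 0.1819]
eef_rot: [-0.457, 0.541, 0.452, 0.542]
wrist_force: [-0.3, -0.2, 1.0]
opening: 0.747
grasp_force: 0.0
```

```bash
cat >> kin.py <<'E'
def cap(c,t,r=.02):
    im,d=ctrl.camera(c);o=ctrl.outline_of(c,t)[0];P,u,v=pts(c,d,o["region"]);m=P[:,2]>np.percentile(P[:,2],98)-.006
    rr=cv2.minEnclosingCircle((P[m][:,:2]*1000).astype(np.float32));return im,o["score"],np.round(rr[0],1),round(rr[1],1),P[:,2].max().round(3)
E
python3 - <<'E'
from kin import *
p,R,o=log();d,H=hz(80);z=np.array([0,0,1])
for c in("side","top"):print(cap(c,"bottle_green")[1:])
g=np.array([.434,-.117,0]);print(p,R.as_matrix().round(3).tolist())
plan(p,R,g+.02*d+.183*z,H,3)
E
```

```text
(0.74, array([ 443.8, -154.5]), 54.4, np.float64(0.199))
(0.94, array([ 433. , -116.9]), 18.5, np.float64(0.199))
[ 0.41841134 -0.19031904  0.18194576] [[0.004, 0.985, 0.173], [-0.005, -0.173, 0.985], [1.0, -0.004, 0.005]]
row 0 off [0.2, 0.9, 31.6] rot [-0.02, -0.09, -0.09]
row 1 off [0.3, 0.9, 31.6] rot [-0.02, -0.09, -0.09]
row 2 off [0.3, 0.9, 31.6] rot [-0.02, -0.09, -0.09]
```

Emit:
apply_moves([
  {"jaw": 0.75, "offset": [0.3, 0.5, 32], "rot": [0, 0, 0]},
  {"jaw": 0.75, "offset": [0.3, 0.5, 32], "rot": [0, 0, 0]},
  {"jaw": 0.75, "offset": [0.3, 0.5, 32], "rot": [0, 0, 0]},
  {"jaw": 0.3, "offset": [0, 0, 0], "rot": [0, 0, 0]},
  {"jaw": 0.2, "offset": [0, 0, 0], "rot": [0, 0, 0]},
])

```text
time_s: 5.05
eef_pos: [0.4374, -0.0979, 0.1863]
eef_rot: [-0.454, 0.541, 0.456, 0.541]
wrist_force: [-1.1, 0.8, 4.1]
opening: 0.426
grasp_force: 59.8
```

Emit:
apply_moves([
  {"jaw": 0.2, "offset": [0, 0, 0], "rot": [0, 0, 0]},
  {"jaw": 0.2, "offset": [0, 0, 0], "rot": [0, 0, 0]},
  {"jaw": 0.2, "offset": [8, 0, 0], "rot": [0, 0, 0]},
  {"jaw": 0.2, "offset": [20, 0, 0], "rot": [0, 0, 0]},
  {"jaw": 0.2, "offset": [30, 0, 0], "rot": [0, 0, 0]},
])

```text
time_s: 5.68
eef_pos: [0.437, -0.0976, 0.2427]
eef_rot: [-0.455, 0.543, 0.454, 0.541]
wrist_force: [0.5, -0.3, -4.0]
opening: 0.423
grasp_force: 59.9
```

```bash
python3 - <<'E'
from kin import *
import kin
p,R,o=log();kin.D=np.array([eval(l) for l in open("log.txt")]);k,e=fit();print(k.round(4),e)
print(o["time_s"],p,o["opening"],o["grasp_force"],o["wrist_force"])
d,H=hz(80)
im,dd=ctrl.camera("side");save("g1",im[60:300,100:360])
im,s,c,r,zm=cap("top","bottle_green");print(s,c,r,zm)
path([("ent",rk(42,-20,243)+.02*d,H),("in",rk(42,60,243)+.02*d,H),("low",rk(42,85,187)+.02*d,H),("B",rk(42,119,187)+.02*d,H)],o["q"],k)
plan(p,R,rk(42,-20,243)+.02*d,H,6);plan(rk(42,-20,243)+.02*d,H,rk(42,60,243)+.02*d,H,2)
E
```

```text
[ 3.135e-01  4.384e-01  8.560e-02  5.147e-01  3.190e-01  1.177e-01
 -2.000e-04] 8.598653066332895e-05
5.675 [ 0.43699174 -0.09757875  0.24268309] 0.42327302386787885 59.91817653179169 [ 0.52671339 -0.3091589  -3.96244064]
0.79 [ 432.5 -117.4] 18.4 0.259
ent [0.613 0.186 0.243] [-0.43  0.63  1.73  1.39  1.75 -0.8 ] err 0.0 rot 0.0 dist 334.0
in [0.607 0.266 0.243] [-0.3   0.6   1.78  1.48  1.66 -0.81] err 0.0 rot 0.0 dist 80.0
low [0.604 0.29  0.187] [-0.26  0.71  1.76  1.5   1.62 -0.91] err 0.0 rot 0.0 dist 61.0
B [0.602 0.324 0.187] [-0.2   0.71  1.77  1.55  1.59 -0.91] err 0.0 rot 0.0 dist 34.0
row 0 off [0.2, 20.7, 51.6] rot [0.0, 0.01, -0.02]
row 1 off [0.1, 20.7, 51.6] rot [0.0, 0.01, -0.02]
row 2 off [0.1, 20.7, 51.6] rot [0.0, 0.01, -0.02]
row 3 off [0.1, 20.7, 51.6] rot [0.0, 0.01, -0.02]
row 4 off [0.1, 20.7, 51.6] rot [0.0, 0.01, -0.02]
row 5 off [0.1, 20.7, 51.6] rot [0.0, 0.01, -0.02]
row 0 off [0.0, -10.1, 38.7] rot [0.0, 0.0, 0.0]
row 1 off [0.0, -10.1, 38.7] rot [0.0, 0.0, 0.0]
```

View pics/g1.png

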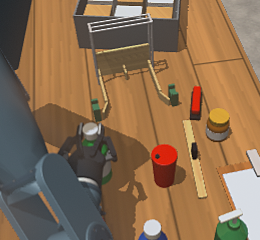

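Emit:
apply_moves([
  {"jaw": 0.2, "offset": [0.5, 14, 30], "rot": [0, 0, 0]},
  {"jaw": 0.2, "offset": [0.5, 21, 52], "rot": [0, 0, 0]},
  {"jaw": 0.2, "offset": [0.5, 21, 52], "rot": [0, 0, 0]},
  {"jaw": 0.2, "offset": [0.5, 21, 52], "rot": [0, 0, 0]},
  {"jaw": 0.2, "offset": [0, 21, 52], "rot": [0, 0, 0]},
])

```text
time_s: 6.45
eef_pos: [0.5753, 0.1219, 0.2429]
eef_rot: [-0.455, 0.543, 0.454, 0.541]
wrist_force: [-0.0, -0.3, -5.2]
opening: 0.423
grasp_force: 60.0
```

Emit:
apply_moves([
  {"jaw": 0.2, "offset": [0, 20, 45], "rot": [0, 0, 0]},
  {"jaw": 0.2, "offset": [0, 0, 30], "rot": [0, 0, 0]},
  {"jaw": 0.2, "offset": [0, -10, 37], "rot": [0, 0, 0]},
  {"jaw": 0.2, "offset": [0, -7, 25], "rot": [0, 0, 0]},
  {"jaw": 0.2, "offset": [0, 0, 0], "rot": [0, 0, 0]},
])

```text
time_s: 7.08
eef_pos: [0.5996, 0.2569, 0.2423]
eef_rot: [-0.456, 0.542, 0.455, 0.539]
wrist_force: [0.0, -2.4, -3.7]
opening: 0.425
grasp_force: 60.3
```

```bash
python3 - <<'E'
from kin import *
p,R,o=log();d,H=hz(80);print(o["time_s"],o["opening"])
def rel(P):
    v=P-RO;return np.round([v@RX*1000,v@RY*1000,P[2]*1000],1)
print("grasp pt in rack",rel(p-.02*d))
im,s,c,r,zm=cap("top","bottle_green");print(s,c,r,zm,rel(np.array([c[0]/1000,c[1]/1000,zm])))
plan(p,R,rk(42,84,189)+.02*d,H,3);plan(rk(42,84,189)+.02*d,H,rk(42,119,189)+.02*d,H,2)
E
```

```text
7.075 0.42485634655374616
grasp pt in rack [ 34.3  52.  242.3]
0.65 [590.5 220. ] 36.2 0.261 [ 27.4  35.3 261. ]
row 0 off [-17.8, -0.1, 11.0] rot [-0.07, 0.04, -0.08]
row 1 off [-17.8, -0.2, 11.0] rot [-0.07, 0.04, -0.08]
row 2 off [-17.8, -0.2, 11.0] rot [-0.07, 0.04, -0.08]
row 0 off [0.0, -4.4, 16.9] rot [0.0, 0.0, 0.0]
row 1 off [0.0, -4.4, 16.9] rot [0.0, 0.0, 0.0]
```

Emit:
apply_moves([
  {"jaw": 0.2, "offset": [-18, 0, 11], "rot": [0, 0, 0]},
  {"jaw": 0.2, "offset": [-18, 0, 11], "rot": [0, 0, 0]},
  {"jaw": 0.2, "offset": [-17, 0, 11], "rot": [0, 0, 0]},
  {"jaw": 0.2, "offset": [0, -2, 8], "rot": [0, 0, 0]},
  {"jaw": 0.2, "offset": [0, 0, 0], "rot": [0, 0, 0]},
])

```text
time_s: 7.8
eef_pos: [0.6063, 0.296, 0.1918]
eef_rot: [-0.455, 0.541, 0.455, 0.541]
wrist_force: [0.5, -0.6, -2.9]
opening: 0.425
grasp_force: 60.3
```

```bash
cat >> kin.py <<'E'
def rel(P):
    v=np.asarray(P)-RO;return np.round([v@RX*1000,v@RY*1000,P[2]*1000],1)
E
python3 - <<'E'
from kin import *
p,R,o=log();d,H=hz(80);print(o["time_s"],o["opening"],R.as_matrix()[:,2].round(3))
print("grasp pt in rack",rel(p-.02*d))
im,dd=ctrl.camera("top");save("g2",cv2.resize(im[130:280,40:240],None,fx=3,fy=3))
plan(p,R,rk(42,119,189)+.02*d,H,2)
E
```

```text
7.8 0.42461904797204825 [0.172 0.985 0.   ]
grasp pt in rack [ 44.2  90.4 191.8]
row 0 off [-1.4, -4.7, 13.6] rot [-0.04, -0.0, -0.01]
row 1 off [-1.4, -4.7, 13.6] rot [-0.04, -0.0, -0.01]
```

View pics/g2.png

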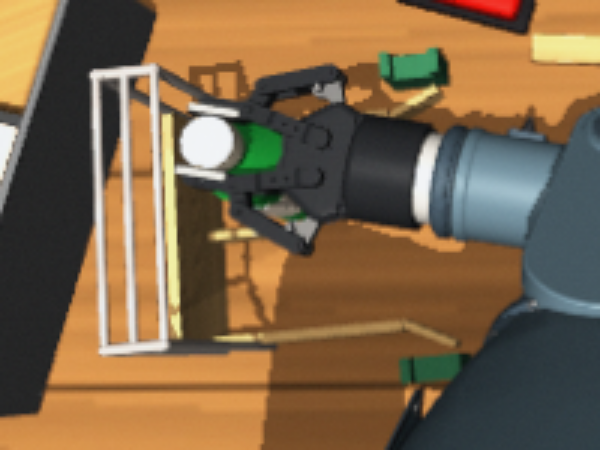

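Emit:
apply_moves([
  {"jaw": 0.2, "offset": [-1, -5, 10], "rot": [0, 0, 0]},
  {"jaw": 0.2, "offset": [-1, -4, 10], "rot": [0, 0, 0]},
  {"jaw": 0.2, "offset": [-1, -1, 8], "rot": [0, 0, 0]},
  {"jaw": 0.2, "offset": [-2, 0, 0], "rot": [0, 0, 0]},
  {"jaw": 0.2, "offset": [-1, 0, 0], "rot": [0, 0, 0]},
])

```text
time_s: 8.48
eef_pos: [0.6013, 0.3251, 0.1864]
eef_rot: [-0.455, 0.541, 0.455, 0.542]
wrist_force: [-0.9, 0.6, 1.6]
opening: 0.426
grasp_force: 60.2
```

```bash
python3 - <<'E'
from kin import *
p,R,o=log();d,H=hz(80);print(o["time_s"],o["opening"],o["wrist_force"].round(1),"grasp pt in rack",rel(p-.02*d))
im,s,c,r,zm=cap("top","bottle_green");print(s)
o=ctrl.outline_of("top","bottle_green");im,dd=ctrl.camera("top")
# white cap pixels
P,u,v=pts("top",dd);m=(im[v,u].min(1)>150)&(P[:,2]>.185)&(P[:,2]<.208);Q=np.array([rel(x) for x in P[m]]);Q=Q[(abs(Q[:,0])<84)&(Q[:,1]>60)&(Q[:,1]<150)];print(len(Q),np.median(Q,0),Q.min(0),Q.max(0))
E
```

```text
8.475 0.4256168560114638 [-0.9  0.6  1.6] grasp pt in rack [ 41.7 119.8 186.4]
0.79
242 [ 40.25 114.7  195.95] [ 13.4  95.2 190.5] [ 65.8 137.4 200.3]
```

Emit:
apply_moves([
  {"jaw": 0.55, "offset": [0, 0, 0], "rot": [0, 0, 0]},
  {"jaw": 0.6, "offset": [0, 0, 0], "rot": [0, 0, 0]},
  {"jaw": 0.6, "offset": [0, 0, -12], "rot": [0, 0, 0]},
  {"jaw": 0.6, "offset": [0, 0, -30], "rot": [0, 0, 0]},
  {"jaw": 0.6, "offset": [0, 0, -50], "rot": [0, 0, 0]},
])

```text
time_s: 9.3
eef_pos: [0.5847, 0.2338, 0.1858]
eef_rot: [-0.455, 0.541, 0.455, 0.541]
wrist_force: [1.8, -0.6, 0.5]
opening: 0.598
grasp_force: 0.0
```

Emit:
apply_moves([
  {"jaw": 0.6, "offset": [30, 0, -50], "rot": [0, 0, 0]},
  {"jaw": 0.75, "offset": [45, -10, -35], "rot": [0, 0, 0]},
  {"jaw": 0.75, "offset": [40, -20, -35], "rot": [0, 0, 0]},
  {"jaw": 0.75, "offset": [20, -20, -50], "rot": [0, 0, 0]},
  {"jaw": 0.75, "offset": [0, -20, -55], "rot": [0, 0, 0]},
])

```text
time_s: 9.93
eef_pos: [0.4766, 0.023, 0.3223]
eef_rot: [-0.453, 0.541, 0.456, 0.541]
wrist_force: [0.5, -0.5, -0.0]
opening: 0.748
grasp_force: 0.0
```

```bash
python3 - <<'E'
from kin import *
p,R,o=log();k,e=fit();print(e);d,H=hz(80);d6,H6=hz(60);print(o["time_s"],p,o["opening"])
for c in("side","top"):
    im,s,c_,r,zm=cap(c,"bottle_green");print(s,c_,r,zm,rel([c_[0]/1000,c_[1]/1000,zm]))
    im,s,c_,r,zm=cap(c,"bottle_blue");print(s,c_,r,zm)
b=np.array([.5365,-.367,0]);z=np.array([0,0,1])
t1=b-.13*d6+.33*z;t2=b-.09*d6+.185*z
path([("v",t1,H6),("pre",t2,H6),("b",b+.02*d6+.185*z,H6)],o["q"],k)
plan(p,R,t1,H6,9);plan(t1,H6,t2,H6,3)
E
```

```text
9.116468356343277e-05
9.925 [0.47657318 0.02301992 0.32229401] 0.7476570692870931
0.76 [599.5 303. ] 18.7 0.2 [ 43.1 117.3 200. ]
0.77 [ 537.5 -368.2] 19.6 0.199
0.76 [596.7 305.2] 19.3 0.221 [ 40.5 119.7 221. ]
0.66 [ 536.  -368.1] 19.8 0.2
v [ 0.472 -0.48   0.33 ] [-1.32  0.92  0.98  1.25  2.32 -0.46] err 0.0 rot 20.0 dist 503.0
pre [ 0.492 -0.445  0.185] [-1.29  1.08  1.03  1.12  2.21 -0.69] err 0.0 rot 0.0 dist 150.0
b [ 0.546 -0.35   0.185] [-1.18  0.98  1.23  1.14  2.08 -0.75] err 0.0 rot 0.0 dist 110.0
row 0 off [0.7, 9.1, -55.1] rot [-2.23, 0.01, 0.02]
row 1 off [0.7, 11.2, -54.7] rot [-2.23, 0.01, 0.02]
row 2 off [0.7, 13.4, -54.2] rot [-2.23, 0.01, 0.02]
row 3 off [0.7, 15.4, -53.7] rot [-2.23, 0.01, 0.02]
row 4 off [0.8, 17.5, -53.0] rot [-2.23, 0.01, 0.02]
row 5 off [0.8, 19.6, -52.3] rot [-2.23, 0.01, 0.02]
row 6 off [0.8, 21.6, -51.5] rot [-2.23, 0.01, 0.02]
row 7 off [0.8, 23.6, -50.6] rot [-2.23, 0.01, 0.02]
row 8 off [0.8, 25.5, -49.7] rot [-2.23, 0.01, 0.02]
row 0 off [-48.3, 0.0, 13.3] rot [0.0, 0.0, 0.0]
row 1 off [-48.3, 0.0, 13.3] rot [0.0, 0.0, 0.0]
row 2 off [-48.3, 0.0, 13.3] rot [0.0, 0.0, 0.0]
```

Emit:
apply_moves([
  {"jaw": 0.75, "offset": [1, 9, -55], "rot": [-2.2, 0, 0]},
  {"jaw": 0.75, "offset": [1, 11, -55], "rot": [-2.2, 0, 0]},
  {"jaw": 0.75, "offset": [1, 13, -54], "rot": [-2.2, 0, 0]},
  {"jaw": 0.75, "offset": [1, 15, -54], "rot": [-2.2, 0, 0]},
  {"jaw": 0.75, "offset": [1, 17, -53], "rot": [-2.2, 0, 0]},
])

```text
time_s: 10.95
eef_pos: [0.474, -0.2547, 0.3256]
eef_rot: [-0.401, 0.582, 0.401, 0.582]
wrist_force: [0.1, 0.5, 0.1]
opening: 0.748
grasp_force: 0.0
```

Emit:
apply_moves([
  {"jaw": 0.75, "offset": [1, 20, -52], "rot": [-2.2, 0, 0]},
  {"jaw": 0.75, "offset": [1, 21, -52], "rot": [-2.2, 0, 0]},
  {"jaw": 0.75, "offset": [1, 23, -51], "rot": [-2.2, 0, 0]},
  {"jaw": 0.75, "offset": [0, 25, -50], "rot": [-2.2, 0, 0]},
  {"jaw": 0.75, "offset": [0, 0, 0], "rot": [0, 0, 0]},
])

```text
time_s: 11.58
eef_pos: [0.4702, -0.4799, 0.3271]
eef_rot: [-0.355, 0.612, 0.354, 0.612]
wrist_force: [0.1, -0.9, -0.1]
opening: 0.752
grasp_force: 0.0
```

```bash
python3 - <<'E'
from kin import *
p,R,o=log();d6,H6=hz(60);print(o["time_s"],p,R.as_matrix()[:,2].round(3))
b=np.array([.5365,-.368,0]);z=np.array([0,0,1])
t2=b-.07*d6+.185*z
plan(p,R,t2,H6,4);plan(t2,H6,b+.02*d6+.185*z,H6,3)
E
```

```text
11.575 [ 0.47020764 -0.47987842  0.32711162] [0.498 0.867 0.   ]
row 0 off [-35.5, 0.4, 15.0] rot [-0.04, -0.01, -0.01]
row 1 off [-35.5, 0.4, 15.0] rot [-0.04, -0.01, -0.01]
row 2 off [-35.5, 0.4, 15.0] rot [-0.04, -0.01, -0.01]
row 3 off [-35.5, 0.4, 15.0] rot [-0.04, -0.01, -0.01]
row 0 off [-0.0, 0.0, 30.0] rot [0.0, 0.0, 0.0]
row 1 off [-0.0, 0.0, 30.0] rot [0.0, 0.0, 0.0]
row 2 off [-0.0, 0.0, 30.0] rot [0.0, 0.0, 0.0]
```

Emit:
apply_moves([
  {"jaw": 0.75, "offset": [-36, 0.5, 12], "rot": [0, 0, 0]},
  {"jaw": 0.75, "offset": [-36, 0.5, 12], "rot": [0, 0, 0]},
  {"jaw": 0.75, "offset": [-36, 0.5, 15], "rot": [0, 0, 0]},
  {"jaw": 0.75, "offset": [-35, 0.5, 20], "rot": [0, 0, 0]},
  {"jaw": 0.75, "offset": [0, 0, 30], "rot": [0, 0, 0]},
])

```text
time_s: 12.2
eef_pos: [0.5169, -0.3981, 0.1822]
eef_rot: [-0.358, 0.611, 0.353, 0.611]
wrist_force: [-0.6, 0.9, 0.6]
opening: 0.748
grasp_force: 0.0
```

Emit:
apply_moves([
  {"jaw": 0.75, "offset": [0, 0, 30], "rot": [0, 0, 0]},
  {"jaw": 0.75, "offset": [0, 0, 31], "rot": [0, 0, 0]},
  {"jaw": 0.2, "offset": [0, 0, 0], "rot": [0, 0, 0]},
  {"jaw": 0.2, "offset": [0, 0, 0], "rot": [0, 0, 0]},
  {"jaw": 0.2, "offset": [0, 0, 0], "rot": [0, 0, 0]},
])

```text
time_s: 12.82
eef_pos: [0.5463, -0.3489, 0.1862]
eef_rot: [-0.355, 0.612, 0.355, 0.612]
wrist_force: [-0.2, 1.1, 1.8]
opening: 0.424
grasp_force: 59.8
```

Emit:
apply_moves([
  {"jaw": 0.2, "offset": [0, 0, 0], "rot": [0, 0, 0]},
  {"jaw": 0.2, "offset": [10, 0, 0], "rot": [0, 0, 0]},
  {"jaw": 0.2, "offset": [25, 0, 0], "rot": [0, 0, 0]},
  {"jaw": 0.2, "offset": [24, -5, 15], "rot": [2, 0, 0]},
  {"jaw": 0.2, "offset": [0, -10, 35], "rot": [2, 0, 0]},
])

```text
time_s: 13.45
eef_pos: [0.5572, -0.2997, 0.2469]
eef_rot: [-0.373, 0.6, 0.377, 0.599]
wrist_force: [0.7, 1.1, -4.0]
opening: 0.432
grasp_force: 59.9
```

```bash
python3 - <<'E'
from kin import *
p,R,o=log();d,H=hz(80);k,e=fit();print(o["time_s"],p,R.as_matrix()[:,2].round(3),o["opening"],o["grasp_force"])
t1=rk(-38,-60,243)+.02*d;t2=rk(-42,60,243)+.02*d
path([("e",t1,H),("i",t2,H)],o["q"],k)
plan(p,R,t1,H,9);plan(t1,H,t2,H,3)
E
```

```text
13.45 [ 0.55720121 -0.29966357  0.24686797] [ 0.437  0.9   -0.005] 0.43214791113241485 59.908795952796936
e [0.537 0.139 0.243] [-0.58  0.54  1.89  1.26  1.83 -0.9 ] err 0.0 rot 16.0 dist 440.0
i [0.523 0.259 0.243] [-0.37  0.49  1.99  1.42  1.69 -0.91] err 0.0 rot 0.0 dist 120.0
row 0 off [-0.1, -23.4, 42.9] rot [1.77, 0.03, 0.02]
row 1 off [-0.2, -22.0, 43.6] rot [1.77, 0.03, 0.02]
row 2 off [-0.2, -20.7, 44.2] rot [1.77, 0.03, 0.02]
row 3 off [-0.2, -19.3, 44.9] rot [1.77, 0.03, 0.02]
row 4 off [-0.3, -17.9, 45.4] rot [1.77, 0.03, 0.02]
row 5 off [-0.3, -16.5, 46.0] rot [1.77, 0.03, 0.02]
row 6 off [-0.3, -15.1, 46.5] rot [1.77, 0.03, 0.02]
row 7 off [-0.4, -13.6, 46.9] rot [1.77, 0.03, 0.02]
row 8 off [-0.4, -12.2, 47.3] rot [1.77, 0.03, 0.02]
row 0 off [0.0, -11.4, 38.4] rot [0.0, 0.0, 0.0]
row 1 off [0.0, -11.4, 38.4] rot [0.0, 0.0, 0.0]
row 2 off [0.0, -11.4, 38.4] rot [0.0, 0.0, 0.0]
```

Emit:
apply_moves([
  {"jaw": 0.2, "offset": [0, -38, 12], "rot": [0, 0, 0]},
  {"jaw": 0.2, "offset": [0, -46, 16], "rot": [0, 0, 0]},
  {"jaw": 0.2, "offset": [0, -46, 20], "rot": [0, 0, 0]},
  {"jaw": 0.2, "offset": [0, -15, 40], "rot": [3, 0, 0]},
  {"jaw": 0.2, "offset": [0, 0, 48], "rot": [3, 0, 0]},
])

```text
time_s: 14.08
eef_pos: [0.4833, -0.1113, 0.2449]
eef_rot: [-0.406, 0.58, 0.407, 0.578]
wrist_force: [0.9, -0.1, -4.4]
opening: 0.429
grasp_force: 60.4
```

```bash
python3 - <<'E'
from kin import *
p,R,o=log();d,H=hz(80);k,e=fit();print(o["time_s"],p,R.as_matrix()[:,2].round(3),o["opening"])
t1=rk(-42,-60,243)+.02*d;t2=rk(-42,60,243)+.02*d
path([("e",t1,H),("i",t2,H)],o["q"],k)
plan(p,R,t1,H,6);plan(t1,H,t2,H,3)
E
```

```text
14.075 [ 0.48326101 -0.11125372  0.24486367] [ 0.34   0.94  -0.003] 0.4289088523450277
e [0.533 0.139 0.243] [-0.59  0.54  1.89  1.25  1.83 -0.91] err 0.0 rot 10.0 dist 255.0
i [0.523 0.259 0.243] [-0.37  0.49  1.99  1.42  1.69 -0.91] err 0.0 rot 0.0 dist 120.0
row 0 off [-0.2, -6.5, 42.0] rot [1.65, 0.02, -0.0]
row 1 off [-0.2, -5.3, 42.2] rot [1.65, 0.02, -0.0]
row 2 off [-0.2, -4.0, 42.3] rot [1.65, 0.02, -0.0]
row 3 off [-0.3, -2.8, 42.4] rot [1.65, 0.02, -0.0]
row 4 off [-0.3, -1.6, 42.5] rot [1.65, 0.02, -0.0]
row 5 off [-0.3, -0.4, 42.5] rot [1.65, 0.02, -0.0]
row 0 off [0.0, -10.1, 38.7] rot [0.0, 0.0, 0.0]
row 1 off [0.0, -10.1, 38.7] rot [0.0, 0.0, 0.0]
row 2 off [0.0, -10.1, 38.7] rot [0.0, 0.0, 0.0]
```

Emit:
apply_moves([
  {"jaw": 0.2, "offset": [0, -7, 50], "rot": [2, 0, 0]},
  {"jaw": 0.2, "offset": [0, -5, 51], "rot": [2, 0, 0]},
  {"jaw": 0.2, "offset": [0, -4, 51], "rot": [2, 0, 0]},
  {"jaw": 0.2, "offset": [0, -3, 51], "rot": [2, 0, 0]},
  {"jaw": 0.2, "offset": [0, -1, 51], "rot": [2, 0, 0]},
])

```text
time_s: 14.7
eef_pos: [0.5337, 0.1402, 0.2447]
eef_rot: [-0.455, 0.541, 0.456, 0.54]
wrist_force: [0.9, 0.0, -3.8]
opening: 0.426
grasp_force: 60.5
```

Emit:
apply_moves([
  {"jaw": 0.2, "offset": [0, -10, 38], "rot": [0, 0, 0]},
  {"jaw": 0.2, "offset": [0, -10, 38], "rot": [0, 0, 0]},
  {"jaw": 0.2, "offset": [0, -10, 34], "rot": [0, 0, 0]},
  {"jaw": 0.2, "offset": [0, 0, 0], "rot": [0, 0, 0]},
  {"jaw": 0.2, "offset": [0, 0, 0], "rot": [0, 0, 0]},
])

```text
time_s: 15.32
eef_pos: [0.5225, 0.2522, 0.2448]
eef_rot: [-0.455, 0.541, 0.456, 0.541]
wrist_force: [0.8, -1.1, -4.0]
opening: 0.426
grasp_force: 60.7
```

```bash
python3 - <<'E'
from kin import *
p,R,o=log();d,H=hz(80);print(o["time_s"],p,rel(p-.02*d),R.as_matrix()[:,2].round(3),o["opening"])
t1=rk(-42,86,189)+.02*d;t2=rk(-42,119,188)+.02*d
plan(p,R,t1,H,4);plan(t1,H,t2,H,3)
E
```

```text
15.325 [0.5225201  0.25220345 0.24479512] [-42.8  53.6 244.8] [ 0.17   0.985 -0.001] 0.4262081633170251
row 0 off [-13.9, -1.8, 7.9] rot [-0.06, 0.02, 0.01]
row 1 off [-13.9, -1.8, 7.9] rot [-0.06, 0.02, 0.01]
row 2 off [-13.9, -1.8, 7.9] rot [-0.06, 0.02, 0.01]
row 3 off [-13.9, -1.8, 7.9] rot [-0.06, 0.02, 0.01]
row 0 off [-0.3, -2.8, 10.6] rot [0.0, 0.0, 0.0]
row 1 off [-0.3, -2.8, 10.6] rot [0.0, 0.0, 0.0]
row 2 off [-0.3, -2.8, 10.6] rot [0.0, 0.0, 0.0]
```

Emit:
apply_moves([
  {"jaw": 0.2, "offset": [-14, -2, 8], "rot": [0, 0, 0]},
  {"jaw": 0.2, "offset": [-14, -2, 8], "rot": [0, 0, 0]},
  {"jaw": 0.2, "offset": [-14, -2, 8], "rot": [0, 0, 0]},
  {"jaw": 0.2, "offset": [-13, -1, 8], "rot": [0, 0, 0]},
  {"jaw": 0.2, "offset": [0, -1, 6], "rot": [0, 0, 0]},
])

```text
time_s: 15.95
eef_pos: [0.5202, 0.2921, 0.1884]
eef_rot: [-0.457, 0.541, 0.455, 0.54]
wrist_force: [-0.7, -0.1, -3.8]
opening: 0.43
grasp_force: 60.7
```

```bash
python3 - <<'E'
from kin import *
p,R,o=log();d,H=hz(80);print(o["time_s"],p,rel(p-.02*d),R.as_matrix()[:,2].round(3),o["opening"],o["wrist_force"].round(1))
plan(p,R,rk(-42,119,189)+.02*d,H,3)
E
```

```text
15.95 [0.52015475 0.29214679 0.18835456] [-41.9  93.6 188.4] [ 0.169  0.986 -0.   ] 0.42957845531827094 [-0.7 -0.1 -3.8]
row 0 off [0.2, -2.1, 8.2] rot [-0.09, 0.0, -0.06]
row 1 off [0.2, -2.1, 8.2] rot [-0.09, 0.0, -0.06]
row 2 off [0.2, -2.2, 8.2] rot [-0.09, 0.0, -0.06]
```

Emit:
apply_moves([
  {"jaw": 0.2, "offset": [0.5, -2, 9], "rot": [0, 0, 0]},
  {"jaw": 0.2, "offset": [0, -2, 9], "rot": [0, 0, 0]},
  {"jaw": 0.2, "offset": [0, -2, 8], "rot": [0, 0, 0]},
  {"jaw": 0.2, "offset": [-1.5, 0, 0], "rot": [0, 0, 0]},
  {"jaw": 0.2, "offset": [-1.5, 0, 0], "rot": [0, 0, 0]},
])

```text
time_s: 16.58
eef_pos: [0.5192, 0.318, 0.1872]
eef_rot: [-0.456, 0.541, 0.456, 0.541]
wrist_force: [0.4, -0.3, -4.0]
opening: 0.428
grasp_force: 60.7
```

```bash
python3 - <<'E'
from kin import *
p,R,o=log();d,H=hz(80);print(o["time_s"],p,rel(p-.02*d),o["opening"],o["wrist_force"].round(1))
k,e=fit()
a=np.radians(11.9);t=np.array([.412,-.319,0]);z=np.array([0,0,1])
ya=np.array([np.cos(a),np.sin(a),0])
q=path([("ret",p-.2*d+.1*z,H)],o["q"],k)
for s in(1,-1):
    T=tool(-z,s*ya)
    for s2 in(1,-1):
        path([("tv",t+.16*z,T),("t",t+.035*z,T),("up",t+.2*z,T),("rk",rk(0,38,150),tool(-z,s2*RY)),("dn",rk(0,38,35),tool(-z,s2*RY))],q,k)
E
```

```text
16.575 [0.51916147 0.31804906 0.1872308 ] [-40.8 119.5 187.2] 0.4276978822408989 [ 0.4 -0.3 -4. ]
ret [0.484 0.121 0.287] [-0.68  0.38  2.    1.19  1.91 -0.88] err 0.0 rot 0.0 dist 224.0
tv [ 0.412 -0.319  0.16 ] [-0.89  0.14  1.81 -0.    1.19 -1.09] err 0.0 rot 92.0 dist 464.0
t [ 0.412 -0.319  0.035] [-0.89  0.33  1.87  0.    0.94 -1.09] err 0.0 rot 0.0 dist 125.0
up [ 0.412 -0.319  0.2  ] [-0.89  0.09  1.77 -0.    1.28 -1.09] err 0.0 rot 0.0 dist 165.0
rk [0.563 0.22  0.15 ] [ 0.18  0.33  1.6   0.    1.21 -1.48] err 0.0 rot 83.0 dist 562.0
dn [0.563 0.22  0.035] [ 0.18  0.48  1.65  0.    1.01 -1.48] err 0.0 rot 0.0 dist 115.0
tv [ 0.412 -0.319  0.16 ] [-0.89  0.14  1.81 -0.    1.19 -1.09] err 0.0 rot 92.0 dist 464.0
t [ 0.412 -0.319  0.035] [-0.89  0.33  1.87  0.    0.94 -1.09] err 0.0 rot 0.0 dist 125.0
up [ 0.412 -0.319  0.2  ] [-0.89  0.09  1.77 -0.    1.28 -1.09] err 0.0 rot 0.0 dist 165.0
rk [0.563 0.22  0.15 ] [ 0.18  0.33  1.6  -0.    1.21  1.67] err 0.0 rot 97.0 dist 562.0
dn [0.563 0.22  0.035] [0.18 0.48 1.65 0.   1.01 1.67] err 0.0 rot 0.0 dist 115.0
tv [ 0.412 -0.319  
[... 163 characters left out ...]

up [ 0.412 -0.319  0.2  ] [-0.89  0.09  1.77 -0.    1.28  2.05] err 0.0 rot 0.0 dist 165.0
rk [0.563 0.22  0.15 ] [0.17 0.13 2.23 1.69 0.   3.12] err 0.7831 rot 97.0 dist 562.0
dn [0.563 0.22  0.035] [0.17 0.37 2.15 1.68 0.   3.12] err 0.756 rot 0.0 dist 115.0
tv [ 0.412 -0.319  0.16 ] [-0.89  0.14  1.81  0.    1.19  2.05] err 0.0 rot 165.0 dist 464.0
t [ 0.412 -0.319  0.035] [-0.89  0.33  1.87  0.    0.94  2.05] err 0.0 rot 0.0 dist 125.0
up [ 0.412 -0.319  0.2  ] [-0.89  0.09  1.77 -0.    1.28  2.05] err 0.0 rot 0.0 dist 165.0
rk [0.563 0.22  0.15 ] [0.18 0.33 1.6  0.   1.21 1.67] err 0.0 rot 83.0 dist 562.0
dn [0.563 0.22  0.035] [0.18 0.48 1.65 0.   1.01 1.67] err 0.0 rot 0.0 dist 115.0
```

Emit:
apply_moves([
  {"jaw": 0.2, "offset": [-1.5, 0, 0], "rot": [0, 0, 0]},
  {"jaw": 0.2, "offset": [0, 0, 0], "rot": [0, 0, 0]},
  {"jaw": 0.55, "offset": [0, 0, 0], "rot": [0, 0, 0]},
  {"jaw": 0.6, "offset": [0, 0, 0], "rot": [0, 0, 0]},
  {"jaw": 0.6, "offset": [0, 0, -12], "rot": [0, 0, 0]},
])

```text
time_s: 17.2
eef_pos: [0.5167, 0.3063, 0.1859]
eef_rot: [-0.456, 0.54, 0.456, 0.54]
wrist_force: [-0.5, 1.3, -0.9]
opening: 0.602
grasp_force: 0.0
```

Emit:
apply_moves([
  {"jaw": 0.6, "offset": [0, 0, -30], "rot": [0, 0, 0]},
  {"jaw": 0.6, "offset": [0, 0, -50], "rot": [0, 0, 0]},
  {"jaw": 0.6, "offset": [10, 0, -55], "rot": [0, 0, 0]},
  {"jaw": 0.8, "offset": [40, 0, -40], "rot": [0, 0, 0]},
  {"jaw": 1, "offset": [40, 0, -40], "rot": [0, 0, 0]},
])

```text
time_s: 17.82
eef_pos: [0.4801, 0.0921, 0.2767]
eef_rot: [-0.456, 0.541, 0.455, 0.541]
wrist_force: [0.8, 0.8, 0.3]
opening: 0.981
grasp_force: 0.0
```

```bash
python3 - <<'E'
from kin import *
p,R,o=log();print(o["time_s"],p,o["opening"],o["wrist_force"].round(1))
for c in("side","top"):
  for n in("bottle_green","bottle_blue"):
    im,s,c_,r,zm=cap(c,n);print(n,s,c_,r,zm,rel([c_[0]/1000,c_[1]/1000,zm]))
save("b1",np.hstack([im,ctrl.camera("side")[0]])[:,:])
im,d=ctrl.camera("top");W,_,_=pts("top",d);W=W[(W[:,0]>.35)&(W[:,0]<.48)&(W[:,1]>-.4)&(W[:,1]<-.24)&(W[:,2]>.062)&(W[:,2]<.08)]
r=cv2.minAreaRect((W[:,:2]*1000).astype(np.float32));print("tin",r)
a=np.radians(11.9);z=np.array([0,0,1]);T=tool(-z,[np.cos(a),np.sin(a),0])
plan(p,R,np.array([.412,-.319,.2]),T,10)
b=cv2.imread("pics/b1.png");cv2.imwrite("pics/b1.png",cv2.resize(b,(800,300)))
E
```

```text
17.825 [0.48012661 0.09213691 0.27674601] 0.9814489067196766 [0.8 0.8 0.3]
bottle_green 0.57 [598.9 301.4] 18.1 0.2 [ 42.4 115.7 200. ]
bottle_blue 0.65 [516.1 172.1] 137.5 0.292 [-50.7  -6.4 292. ]
bottle_green 0.55 [596.4 305.1] 19.4 0.198 [ 40.2 119.6 198. ]
bottle_blue 0.96 [516.5 292.2] 18.2 0.22 [-40.5 113.3 220. ]
tin ((418.09539794921875, -349.662109375), (65.43882751464844, 57.190242767333984), 11.501934051513672)
row 0 off [-7.7, 0.3, -41.7] rot [1.7, -8.88, -1.71]
row 1 off [-14.0, -1.2, -40.0] rot [1.7, -8.88, -1.71]
row 2 off [-19.9, -2.9, -37.3] rot [1.7, -8.88, -1.71]
row 3 off [-25.3, -4.6, -33.6] rot [1.7, -8.88, -1.71]
row 4 off [-30.1, -6.4, -29.2] rot [1.7, -8.88, -1.71]
row 5 off [-34.0, -8.1, -24.0] rot [1.7, -8.88, -1.71]
row 6 off [-37.0, -9.8, -18.2] rot [1.7, -8.88, -1.71]
row 7 off [-39.0, -11.4, -12.0] rot [1.7, -8.88, -1.71]
row 8 off [-40.0, -12.8, -5.5] rot [1.7, -8.88, -1.71]
row 9 off [-39.9, -14.1, 1.1] rot [1.7, -8.88, -1.71]
```

View pics/b1.png

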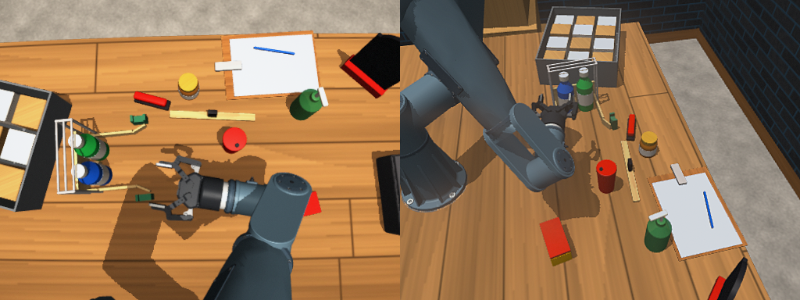

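Both bottles stand in the stalls, at top-view pixels (90,145) and (97,173), and the tin is undisturbed. Next is the tin.

Emit:
apply_moves([
  {"jaw": 1, "offset": [-8, 0, -42], "rot": [1.7, -8.9, -1.7]},
  {"jaw": 1, "offset": [-14, -1, -40], "rot": [1.7, -8.9, -1.7]},
  {"jaw": 1, "offset": [-20, -3, -37], "rot": [1.7, -8.9, -1.7]},
  {"jaw": 1, "offset": [-25, -5, -34], "rot": [1.7, -8.9, -1.7]},
  {"jaw": 1, "offset": [-30, -6, -29], "rot": [1.7, -8.9, -1.7]},
])

```text
time_s: 18.95
eef_pos: [0.4464, -0.1125, 0.2371]
eef_rot: [-0.246, 0.636, 0.671, 0.291]
wrist_force: [0.1, -0.3, -0.7]
opening: 1.002
grasp_force: 0.0
```

Emit:
apply_moves([
  {"jaw": 1, "offset": [-34, -8, -24], "rot": [1.7, -8.9, -1.7]},
  {"jaw": 1, "offset": [-37, -10, -18], "rot": [1.7, -8.9, -1.7]},
  {"jaw": 1, "offset": [-39, -11, -12], "rot": [1.7, -8.9, -1.7]},
  {"jaw": 1, "offset": [-40, -13, -5], "rot": [1.7, -8.9, -1.7]},
  {"jaw": 1, "offset": [-40, -14, 1], "rot": [1.7, -8.9, -1.7]},
])

```text
time_s: 19.58
eef_pos: [0.4132, -0.3175, 0.1988]
eef_rot: [0.002, 0.629, 0.777, -0.003]
wrist_force: [-1.0, 0.6, -0.9]
opening: 1.004
grasp_force: 0.0
```

```bash
python3 - <<'E'
from kin import *
p,R,o=log();print(o["time_s"],p,o["opening"],R.as_matrix()[:,1].round(3))
im,d=ctrl.camera("side");W,_,_=pts("side",d);W=W[(W[:,0]>.33)&(W[:,0]<.5)&(W[:,1]>-.42)&(W[:,1]<-.22)&(W[:,2]>.066)&(W[:,2]<.08)]
print("tin",len(W),cv2.minAreaRect((W[:,:2]*1000).astype(np.float32)))
a=np.radians(11.9);z=np.array([0,0,1]);T=tool(-z,[np.cos(a),np.sin(a),0])
plan(p,R,np.array([.412,-.3195,.1]),T,5)
E
```

```text
19.575 [ 0.41316041 -0.31747963  0.19875567] 1.003545572108491 [ 0.978  0.209 -0.002]
tin 1292 ((413.33599853515625, -320.49652099609375), (64.32980346679688, 122.6360092163086), 11.790736198425293)
row 0 off [-0.2, -0.3, 19.8] rot [-0.02, 0.08, 0.03]
row 1 off [-0.2, -0.3, 19.8] rot [-0.02, 0.08, 0.03]
row 2 off [-0.3, -0.3, 19.8] rot [-0.02, 0.08, 0.03]
row 3 off [-0.3, -0.3, 19.8] rot [-0.02, 0.08, 0.03]
row 4 off [-0.3, -0.3, 19.8] rot [-0.02, 0.08, 0.03]
```

Emit:
apply_moves([
  {"jaw": 1, "offset": [-1, 0, 45], "rot": [0, 0, 0]},
  {"jaw": 1, "offset": [-1, 0, 50], "rot": [0, 0, 0]},
  {"jaw": 1, "offset": [0, 0, 40], "rot": [0, 0, 0]},
  {"jaw": 1, "offset": [0, 0, 25], "rot": [0, 0, 0]},
  {"jaw": 1, "offset": [0, 0, 11], "rot": [0, 0, 0]},
])

```text
time_s: 20.25
eef_pos: [0.4125, -0.3171, 0.0259]
eef_rot: [-0.002, 0.63, 0.777, -0.0]
wrist_force: [-0.4, 0.4, 0.3]
opening: 0.999
grasp_force: 0.0
```

Emit:
apply_moves([
  {"jaw": 0.5, "offset": [0, 0, 0], "rot": [0, 0, 0]},
  {"jaw": 0.5, "offset": [0, 0, 0], "rot": [0, 0, 0]},
  {"jaw": 0.5, "offset": [0, 0, 0], "rot": [0, 0, 0]},
  {"jaw": 0.5, "offset": [0, 0, 0], "rot": [0, 0, 0]},
  {"jaw": 0.5, "offset": [0, 0, -5], "rot": [0, 0, 0]},
])

```text
time_s: 20.88
eef_pos: [0.4131, -0.319, 0.0331]
eef_rot: [0.001, 0.63, 0.777, -0.001]
wrist_force: [-0.3, 0.3, -3.8]
opening: 0.739
grasp_force: 67.3
```

Emit:
apply_moves([
  {"jaw": 0.5, "offset": [0, 0, -30], "rot": [0, 0, 0]},
  {"jaw": 0.5, "offset": [0, 0, -45], "rot": [0, 0, 0]},
  {"jaw": 0.5, "offset": [0, 0, -45], "rot": [0, 0, 0]},
  {"jaw": 0.5, "offset": [0, 0, -25], "rot": [0, 0, 0]},
  {"jaw": 0.5, "offset": [0, 0, 0], "rot": [0, 0, 0]},
])

```text
time_s: 21.5
eef_pos: [0.4144, -0.32, 0.1806]
eef_rot: [0.004, 0.63, 0.777, -0.002]
wrist_force: [0.0, 0.9, -4.9]
opening: 0.745
grasp_force: 68.6
```

```bash
python3 - <<'E'
from kin import *
p,R,o=log();k,e=fit();print(o["time_s"],p,o["opening"],o["grasp_force"],R.as_matrix()[:,1].round(3),o["wrist_force"].round(1))
for c in("side","top"):
    im,d=ctrl.camera(c);W,_,_=pts(c,d);W=W[(abs(W[:,0]-p[0])<.09)&(abs(W[:,1]-p[1])<.09)&(abs(W[:,2]-p[2]-.041)<.012)]
    print("tin",len(W),cv2.minAreaRect((W[:,:2]*1000).astype(np.float32)))
z=np.array([0,0,1]);T=tool(-z,RY);t1=np.array([.44,-.05,.18]);t2=rk(0,0,170)
path([("a",t1,R*(R.inv()*T)),("b",t2,T),("c",rk(0,38,28),T)],o["q"],k)
v=rk(0,0,170)
plan(p,R,t2,T,12)
E
```

```text
21.5 [ 0.41438174 -0.31999899  0.18058124] 0.7445696912546924 68.59585762023926 [0.978 0.206 0.002] [ 0.   0.9 -4.9]
tin 1032 ((417.59307861328125, -345.5895080566406), (105.76242065429688, 73.12715911865234), 9.412727355957031)
tin 1045 ((423.41143798828125, -310.22137451171875), (74.05461883544922, 132.42124938964844), 32.150115966796875)
a [ 0.44 -0.05  0.18] [-0.38 -0.07  1.98 -0.    1.23 -2.03] err 0.0 rot 83.0 dist 271.0
b [0.566 0.183 0.17 ] [ 0.11  0.28  1.61  0.    1.25 -1.54] err 0.0 rot 0.0 dist 265.0
c [0.563 0.22  0.028] [ 0.18  0.5   1.65  0.    0.99 -1.48] err 0.0 rot 0.0 dist 147.0
row 0 off [38.4, 21.0, 0.6] rot [-0.02, 0.04, -6.9]
row 1 off [35.6, 25.5, 0.6] rot [-0.02, 0.04, -6.9]
row 2 off [32.3, 29.6, 0.7] rot [-0.02, 0.04, -6.9]
row 3 off [28.5, 33.2, 0.7] rot [-0.02, 0.04, -6.9]
row 4 off [24.3, 36.4, 0.7] rot [-0.02, 0.04, -6.9]
row 5 off [19.7, 39.0, 0.8] rot [-0.02, 0.04, -6.9]
row 6 off [14.9, 41.1, 0.8] rot [-0.02, 0.04, -6.9]
row 7 off [9.9, 42.6, 0.8] rot [-0.02, 0.04, -6.9]
row 8 off [4.7, 43.5, 0.8] rot [-0.02, 0.04, -6.9]
row 9 off [-0.6, 43.7, 0.9] rot [-0.02, 0.04, -6.9]
row 10 off [-5.8, 43.4, 0.9] rot [-0.02, 0.04, -6.9]
row 11 off [-11.0, 42.3, 0.9] rot [-0.02, 0.04, -6.9]
```

Emit:
apply_moves([
  {"jaw": 0.5, "offset": [38, 21, 0], "rot": [0, 0, -6.9]},
  {"jaw": 0.5, "offset": [36, 25, 0], "rot": [0, 0, -6.9]},
  {"jaw": 0.5, "offset": [32, 30, 0], "rot": [0, 0, -6.9]},
  {"jaw": 0.5, "offset": [28, 33, 0], "rot": [0, 0, -6.9]},
  {"jaw": 0.5, "offset": [24, 36, 0], "rot": [0, 0, -6.9]},
])

```text
time_s: 22.22
eef_pos: [0.4755, -0.1086, 0.1752]
eef_rot: [-0.001, 0.37, 0.929, -0.001]
wrist_force: [0.2, -0.1, -3.9]
opening: 0.742
grasp_force: 68.3
```

Emit:
apply_moves([
  {"jaw": 0.5, "offset": [20, 39, 0], "rot": [0, 0, -6.9]},
  {"jaw": 0.5, "offset": [15, 41, 0], "rot": [0, 0, -6.9]},
  {"jaw": 0.5, "offset": [10, 43, 0], "rot": [0, 0, -6.9]},
  {"jaw": 0.5, "offset": [5, 43, 0], "rot": [0, 0, -6.9]},
  {"jaw": 0.5, "offset": [-1, 44, 0], "rot": [0, 0, -6.9]},
])

```text
time_s: 22.85
eef_pos: [0.5381, 0.1006, 0.1742]
eef_rot: [-0.002, 0.077, 0.997, -0.002]
wrist_force: [0.3, -0.2, -4.4]
opening: 0.739
grasp_force: 68.3
```

Emit:
apply_moves([
  {"jaw": 0.5, "offset": [-6, 43, 0], "rot": [0, 0, -6.9]},
  {"jaw": 0.5, "offset": [-11, 30, 0], "rot": [0, 0, -6.9]},
  {"jaw": 0.5, "offset": [0, 0, 0], "rot": [0, 0, 0]},
  {"jaw": 0.5, "offset": [0, 0, 0], "rot": [0, 0, 0]},
  {"jaw": 0.5, "offset": [0, 0, 0], "rot": [0, 0, 0]},
])

```text
time_s: 23.48
eef_pos: [0.5635, 0.1692, 0.1757]
eef_rot: [-0.001, -0.04, 0.999, -0.002]
wrist_force: [0.8, -0.2, -4.8]
opening: 0.744
grasp_force: 68.4
```

```bash
python3 - <<'E'
from kin import *
p,R,o=log();print(o["time_s"],p,rel(p),o["opening"],np.degrees(np.arctan2(*R.as_matrix()[1::-1,1])).round(2),o["wrist_force"].round(1))
for c in("side","top"):
    im,d=ctrl.camera(c);W,u,v=pts(c,d);I=im[v,u].astype(int);W=W[(abs(W[:,0]-p[0])<.1)&(abs(W[:,1]-p[1])<.1)&(abs(W[:,2]-p[2]-.045)<.012)&(I[:,0]>I[:,1]*2+30)]
    r=cv2.minAreaRect((W[:,:2]*1000).astype(np.float32));print("tin",len(W),r,np.median(W[:,2]))
    print("   rack",rel([r[0][0]/1000,r[0][1]/1000,0]))
save("t1",np.hstack([cv2.resize(im[110:290,30:270],None,fx=3,fy=3)]))
z=np.array([0,0,1]);T=tool(-z,RY)
plan(p,R,rk(0,38,80),T,3)
E
```

```text
23.475 [0.56350232 0.16923845 0.17565749] [ -3.7 -13.1 175.7] 0.7435788927928082 94.6 [ 0.8 -0.2 -4.8]
tin 382 ((563.140625, 166.30963134765625), (118.30777740478516, 62.22847366333008), 4.480015754699707) 0.21722779661731562
   rack [ -4.3 -16.    0. ]
tin 722 ((562.5923461914062, 155.04254150390625), (120.79854583740234, 42.461822509765625), 0.4901108741760254) 0.21791443869891253
   rack [ -5.7 -27.2   0. ]
row 0 off [-1.3, 17.1, 31.8] rot [-0.07, -0.04, -0.03]
row 1 off [-1.3, 17.1, 31.8] rot [-0.07, -0.04, -0.03]
row 2 off [-1.2, 17.1, 31.9] rot [-0.07, -0.04, -0.03]
```

View pics/t1.png

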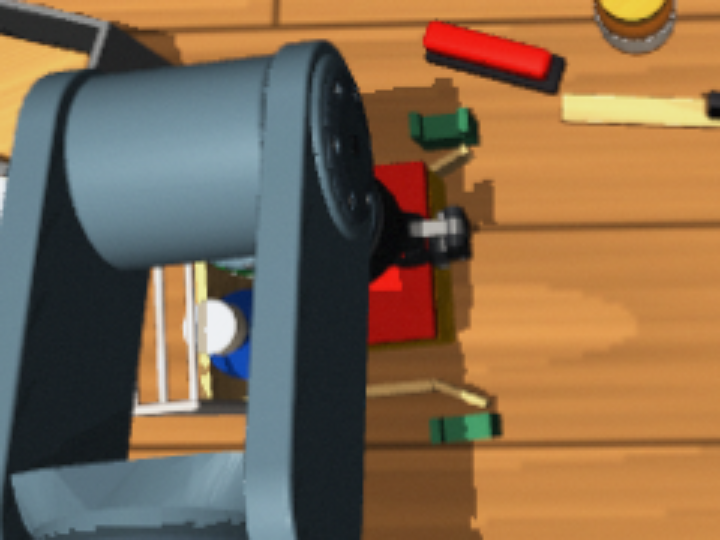

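Emit:
apply_moves([
  {"jaw": 0.5, "offset": [-2, 18, 20], "rot": [0, 0, 0]},
  {"jaw": 0.5, "offset": [-2, 18, 30], "rot": [0, 0, 0]},
  {"jaw": 0.5, "offset": [0, 17, 30], "rot": [0, 0, 0]},
  {"jaw": 0.5, "offset": [0, 0, 30], "rot": [0, 0, 0]},
  {"jaw": 0.5, "offset": [0, 0, 20], "rot": [0, 0, 0]},
])

```text
time_s: 24.2
eef_pos: [0.5625, 0.2233, 0.044]
eef_rot: [-0.001, -0.041, 0.999, -0.002]
wrist_force: [0.6, -1.5, -3.0]
opening: 0.746
grasp_force: 68.3
```

```bash
python3 - <<'E'
from kin import *
p,R,o=log();print(o["time_s"],p,rel(p),o["opening"],np.degrees(np.arctan2(*R.as_matrix()[1::-1,1])).round(2),R.as_matrix()[:,2].round(3),o["wrist_force"].round(1))
c="side"
im,d=ctrl.camera(c);W,u,v=pts(c,d);I=im[v,u].astype(int);W=W[(abs(W[:,0]-p[0])<.1)&(abs(W[:,1]-p[1])<.1)&(abs(W[:,2]-p[2]-.045)<.012)&(I[:,0]>I[:,1]*2+30)]
r=cv2.minAreaRect((W[:,:2]*1000).astype(np.float32));print("tin",len(W),r,"rack",rel([r[0][0]/1000,r[0][1]/1000,0]))
save("t2",cv2.resize(im[60:210,130:330],None,fx=4,fy=4))
E
```

```text
24.2 [0.56248676 0.2233457  0.04395275] [-0.3 40.9 44. ] 0.7456785910691267 94.72 [-0.003 -0.004 -1.   ] [ 0.6 -1.5 -3. ]
tin 328 ((561.5703735351562, 220.30755615234375), (117.35137176513672, 66.65543365478516), 3.5006439685821533) rack [-1.4 38.   0. ]
```

View pics/t2.png

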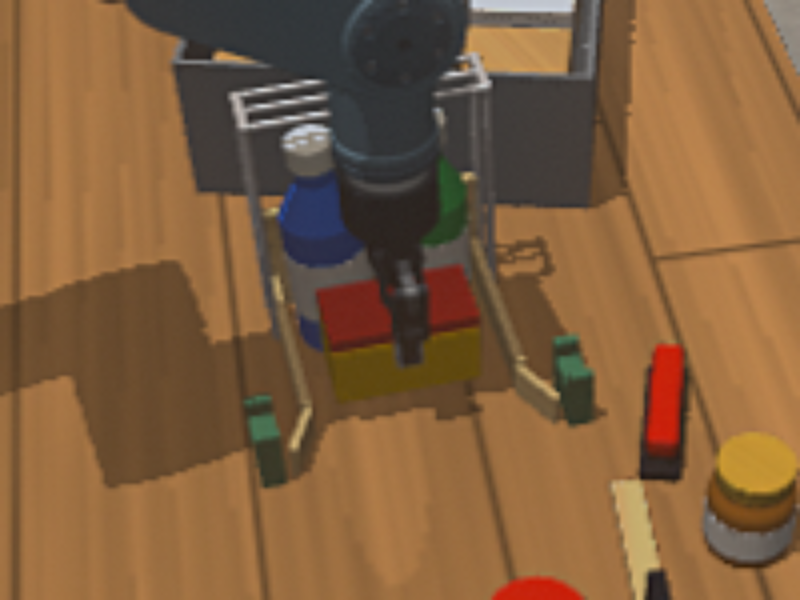

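Emit:
apply_moves([
  {"jaw": 0.5, "offset": [0, -2, 6], "rot": [0, 0, 0]},
  {"jaw": 0.5, "offset": [0, 0, 5], "rot": [0, 0, 0]},
  {"jaw": 0.5, "offset": [0, 0, 3], "rot": [0, 0, 0]},
  {"jaw": 0.5, "offset": [0, 0, 1.5], "rot": [0, 0, 0]},
  {"jaw": 0.5, "offset": [0, 0, 0], "rot": [0, 0, 0]},
])

```text
time_s: 24.88
eef_pos: [0.5641, 0.2209, 0.0311]
eef_rot: [0.0, -0.041, 0.999, -0.002]
wrist_force: [0.6, -1.2, -3.5]
opening: 0.742
grasp_force: 68.4
```

Emit:
apply_moves([
  {"jaw": 0.5, "offset": [0, 0, 1.5], "rot": [0, 0, 0]},
  {"jaw": 0.5, "offset": [0, 0, 1], "rot": [0, 0, 0]},
  {"jaw": 0.5, "offset": [0, 0, 1], "rot": [0, 0, 0]},
  {"jaw": 0.5, "offset": [0, 0, 0], "rot": [0, 0, 0]},
  {"jaw": 0.5, "offset": [0, 0, 0], "rot": [0, 0, 0]},
])

```text
time_s: 25.5
eef_pos: [0.564, 0.2209, 0.0287]
eef_rot: [-0.0, -0.041, 0.999, -0.002]
wrist_force: [-5.3, -2.5, 7.0]
opening: 0.748
grasp_force: 70.2
```

Emit:
apply_moves([
  {"jaw": 0.8, "offset": [0, 0, 0], "rot": [0, 0, 0]},
  {"jaw": 0.88, "offset": [0, 0, 0], "rot": [0, 0, 0]},
  {"jaw": 0.88, "offset": [0, 0, 0], "rot": [0, 0, 0]},
  {"jaw": 0.88, "offset": [0, 0, -15], "rot": [0, 0, 0]},
  {"jaw": 0.88, "offset": [0, 0, -40], "rot": [0, 0, 0]},
])

```text
time_s: 26.12
eef_pos: [0.562, 0.2209, 0.0813]
eef_rot: [-0.003, -0.041, 0.999, -0.002]
wrist_force: [-0.2, 0.8, -0.2]
opening: 0.881
grasp_force: 0.0
```

Emit:
apply_moves([
  {"jaw": 0.88, "offset": [0, 0, -50], "rot": [0, 0, 0]},
  {"jaw": 0.8, "offset": [0, -20, -50], "rot": [0, 0, 0]},
  {"jaw": 0.7, "offset": [0, -50, -20], "rot": [0, 0, 0]},
  {"jaw": 0.7, "offset": [0, -55, 0], "rot": [0, 0, 0]},
  {"jaw": 0.7, "offset": [0, -55, 0], "rot": [0, 0, 0]},
])

```text
time_s: 26.75
eef_pos: [0.5792, 0.041, 0.2048]
eef_rot: [0.001, -0.042, 0.999, -0.002]
wrist_force: [-0.4, 0.2, 0.1]
opening: 0.696
grasp_force: 0.0
```

```bash
python3 - <<'E'
from kin import *
p,R,o=log();k,e=fit();print(o["time_s"],p,o["opening"],o["wrist_force"].round(1))
for c in("side","top"):
    im,d=ctrl.camera(c);W,u,v=pts(c,d);I=im[v,u].astype(int)
    Q=(W-RO)@np.c_[RX,RY,[0,0,1]]*1000
    m=(abs(Q[:,0])<80)&(Q[:,1]>-30)&(Q[:,1]<90)&(abs(Q[:,2]-71)<7)&(I[:,0]>I[:,1]*2+30)
    if m.sum()>20:print(c,"tin rack",m.sum(),cv2.minAreaRect(Q[m][:,:2].astype(np.float32)))
    B=W[(W[:,0]>.66)&(W[:,0]<.75)&(W[:,1]>-.24)&(W[:,1]<.1)&(W[:,2]>.006)&(W[:,2]<.016)]
    n=np.polyfit(B[:,1],B[:,0],1);
    for _ in range(4):
        r=B[:,0]-np.polyval(n,B[:,1]);B=B[abs(r-np.median(r))<.016];n=np.polyfit(B[:,1],B[:,0],1)
    print(c,"bar ang",np.degrees(np.arctan2(1,n[0])).round(2),"y",np.percentile(B[:,1],[1,99]).round(3),"x at mid",np.polyval(n,-.07).round(4))
    Hd=W[(W[:,0]>.67)&(W[:,0]<.74)&(W[:,1]>-.12)&(W[:,1]<-.02)&(W[:,2]>.048)&(W[:,2]<.062)]
    if len(Hd)>5:print("handle",cv2.minAreaRect((Hd[:,:2]*1000).astype(np.float32)))
a=np.radians(87);z=np.array([0,0,1])
for s in(1,-1):
    T=tool(-z,s*np.array([np.sin(a),-np.cos(a),0]))
    path([("v",np.array([.706,-.07,.16]),T),("d",np.array([.706,-.07,.03]),T),("u",np.array([.66,-.05,.18]),T),("r",rk(0,-25,150),tool(-z,RY)),("p",rk(0,-25,70),tool(-z,RY))],o["q"],k)
E
```

```text
26.75 [0.5791661  0.04100014 0.20481591] 0.6960171689206214 [-0.4  0.2  0.1]
side tin rack 365 ((-16.5521183013916, 36.15382766723633), (66.72239685058594, 85.16300201416016), 89.35242462158203)
side bar ang 86.68 y [-0.208  0.069] x at mid 0.7075
handle ((707.9981689453125, -68.6637191772461), (32.0785026550293, 13.642126083374023), 88.39049530029297)
top tin rack 313 ((-10.00796890258789, 20.501441955566406), (31.21028709411621, 102.31531524658203), 88.78901672363281)
top bar ang 87.24 y [-0.205 -0.024] x at mid 0.7044
handle ((705.2333374023438, -68.88892364501953), (29.65498924255371, 12.599129676818848), 87.62714385986328)
v [ 0.706 -0.07   0.16 ] [-0.27  0.53  1.29  0.    1.32 -0.21] err 0.0 rot 98.0 dist 174.0
d [ 0.706 -0.07   0.03 ] [-0.27  0.68  1.35  0.    1.11 -0.21] err 0.0 rot 0.0 dist 130.0
u [ 0.66 -0.05  0.18] [-0.25  0.41  1.42 -0.    1.31 -0.2 ] err 0.0 rot 0.0 dist 158.0
r [0.568 0.158 0.15 ] [ 0.07  0.3   1.64  0.    1.21 -1.58] err 0.0 rot 98.0 dist 229.0
p [0.568 0.158 0.07 ] [ 0.07  0.4   1.68  0.    1.06 -1.58] err 0.0 rot 0.0 dist 80.0
v [ 0.706 -0.07   0.16 ] [-0.21  0.54  1.29 -0.11  1.3  -3.12] err 0.1463 rot 82.0 dist 174.0
d [ 0.706 -0.07   0.03 ] [-0.21  0.69  1.35 -0.13  1.09 -3.12] err 0.1413 rot 0.0 dist 130.0
u [ 0.66 -0.05  0.18] [-0.19  0.42  1.41 -0.11  1.3  -3.12] err 0.1335 rot 0.0 dist 158.0
r [0.568 0.158 0.15 ] [ 0.07  0.3   1.64 -0.    1.21 -1.58] err 0.0 rot 82.0 dist 229.0
p [0.568 0.158 0.07 ] [ 0.07  0.4   1.68  0.    1.06 -1.58] err 0.0 rot 0.0 dist 80.0
```

```bash
python3 - <<'E'
from kin import *
p,R,o=pose();z=np.array([0,0,1]);a=np.radians(87);T=tool(-z,[np.sin(a),-np.cos(a),0])
plan(p,R,np.array([.706,-.069,.18]),T,10)
E
```

```text
row 0 off [-11.8, -11.6, 2.5] rot [-0.01, 0.03, 9.74]
row 1 off [-13.6, -9.4, 2.5] rot [-0.01, 0.03, 9.74]
row 2 off [-15.0, -7.0, 2.5] rot [-0.01, 0.03, 9.74]
row 3 off [-15.9, -4.3, 2.5] rot [-0.01, 0.03, 9.74]
row 4 off [-16.4, -1.6, 2.5] rot [-0.01, 0.03, 9.74]
row 5 off [-16.5, 1.2, 2.5] rot [-0.01, 0.03, 9.74]
row 6 off [-16.0, 4.0, 2.5] rot [-0.01, 0.03, 9.74]
row 7 off [-15.1, 6.6, 2.4] rot [-0.01, 0.03, 9.74]
row 8 off [-13.8, 9.1, 2.4] rot [-0.01, 0.03, 9.74]
row 9 off [-12.0, 11.3, 2.4] rot [-0.01, 0.03, 9.74]
```

Emit:
apply_moves([
  {"jaw": 0.6, "offset": [-12, -12, 2], "rot": [0, 0, 9.7]},
  {"jaw": 0.6, "offset": [-14, -9, 2], "rot": [0, 0, 9.7]},
  {"jaw": 0.6, "offset": [-15, -7, 2], "rot": [0, 0, 9.7]},
  {"jaw": 0.6, "offset": [-16, -4, 2], "rot": [0, 0, 9.7]},
  {"jaw": 0.6, "offset": [-16, -2, 2], "rot": [0, 0, 9.7]},
])

```text
time_s: 27.48
eef_pos: [0.6432, -0.0097, 0.1939]
eef_rot: [0.001, 0.375, 0.927, -0.001]
wrist_force: [1.1, -0.2, -0.5]
opening: 0.6
grasp_force: 0.0
```

Emit:
apply_moves([
  {"jaw": 0.6, "offset": [-16, 1, 2], "rot": [0, 0, 9.7]},
  {"jaw": 0.6, "offset": [-16, 4, 2], "rot": [0, 0, 9.7]},
  {"jaw": 0.6, "offset": [-15, 7, 2], "rot": [0, 0, 9.7]},
  {"jaw": 0.6, "offset": [-14, 9, 2], "rot": [0, 0, 9.7]},
  {"jaw": 0.6, "offset": [-12, 11, 2], "rot": [0, 0, 9.7]},
])

```text
time_s: 28.1
eef_pos: [0.7064, -0.0619, 0.184]
eef_rot: [0.001, 0.723, 0.691, -0.001]
wrist_force: [0.2, 0.6, 0.5]
opening: 0.6
grasp_force: 0.0
```

```bash
python3 - <<'E'
from kin import *
p,R,o=log();z=np.array([0,0,1]);a=np.radians(87);T=tool(-z,[np.sin(a),-np.cos(a),0]);print(o["time_s"],p,R.as_matrix()[:,1].round(3))
plan(p,R,np.array([.7065,-.069,.021]),T,5)
for c in("side","top"):
    im,d=ctrl.camera(c);W,u,v=pts(c,d);I=im[v,u].astype(int)
    Q=(W-RO)@np.c_[RX,RY,[0,0,1]]*1000
    m=(abs(Q[:,0])<80)&(Q[:,1]>-30)&(Q[:,1]<90)&(abs(Q[:,2]-71)<7)&(I[:,0]>I[:,1]*2+30)
    if m.sum()>20:print(c,"tin rack",m.sum(),cv2.minAreaRect(Q[m][:,:2].astype(np.float32)))
E
```

```text
28.1 [ 0.70640979 -0.06191533  0.18399255] [ 0.999 -0.045  0.001]
row 0 off [-1.3, 0.1, 32.6] rot [0.01, 0.03, 0.09]
row 1 off [-1.3, 0.1, 32.6] rot [0.01, 0.03, 0.09]
row 2 off [-1.4, 0.1, 32.6] rot [0.01, 0.03, 0.09]
row 3 off [-1.4, 0.1, 32.6] rot [0.01, 0.03, 0.09]
row 4 off [-1.4, 0.1, 32.6] rot [0.01, 0.03, 0.09]
side tin rack 536 ((0.5646209716796875, 35.607337951660156), (68.80499267578125, 118.63126373291016), 89.46792602539062)
top tin rack 1323 ((-1.0004768371582031, 37.743717193603516), (120.0844497680664, 64.7811279296875), 0.1514524221420288)
```

Emit:
apply_moves([
  {"jaw": 0.6, "offset": [-2, 0, 40], "rot": [0, 0, 0]},
  {"jaw": 0.6, "offset": [-2, 0, 40], "rot": [0, 0, 0]},
  {"jaw": 0.6, "offset": [-2, 0, 40], "rot": [0, 0, 0]},
  {"jaw": 0.6, "offset": [-1, 0, 25], "rot": [0, 0, 0]},
  {"jaw": 0.6, "offset": [0, 0, 14], "rot": [0, 0, 0]},
])

```text
time_s: 28.82
eef_pos: [0.7044, -0.0691, 0.023]
eef_rot: [0.0, 0.72, 0.694, -0.002]
wrist_force: [-1.3, 0.3, 0.7]
opening: 0.598
grasp_force: 0.0
```

Emit:
apply_moves([
  {"jaw": 0.3, "offset": [0, 0, 0], "rot": [0, 0, 0]},
  {"jaw": 0, "offset": [0, 0, 0], "rot": [0, 0, 0]},
  {"jaw": 0, "offset": [0, 0, 0], "rot": [0, 0, 0]},
  {"jaw": 0, "offset": [0, 0, 0], "rot": [0, 0, 0]},
  {"jaw": 0, "offset": [0, 0, 0], "rot": [0, 0, 0]},
])

```text
time_s: 29.45
eef_pos: [0.7067, -0.0704, 0.0261]
eef_rot: [0.002, 0.721, 0.693, -0.0]
wrist_force: [-1.0, 1.5, 6.0]
opening: 0.152
grasp_force: 64.1
```

Emit:
apply_moves([
  {"jaw": 0, "offset": [0, 0, -10], "rot": [0, 0, 0]},
  {"jaw": 0, "offset": [0, 0, -40], "rot": [0, 0, 0]},
  {"jaw": 0, "offset": [0, 0, -50], "rot": [0, 0, 0]},
  {"jaw": 0, "offset": [0, 0, -50], "rot": [0, 0, 0]},
  {"jaw": 0, "offset": [0, 0, -10], "rot": [0, 0, 0]},
])

```text
time_s: 30.08
eef_pos: [0.7078, -0.0705, 0.1899]
eef_rot: [0.005, 0.721, 0.693, 0.001]
wrist_force: [0.6, -0.2, -2.4]
opening: 0.149
grasp_force: 63.0
```

```bash
python3 - <<'E'
from kin import *
p,R,o=log();k,e=fit();z=np.array([0,0,1]);print(o["time_s"],p,o["opening"],o["grasp_force"],R.as_matrix()[:,1].round(3),o["wrist_force"].round(1))
T=tool(-z,RY);t=rk(0,-25,180);path([("r",t,T)],o["q"],k);plan(p,R,t,T,10)
E
```

```text
30.075 [ 0.70775245 -0.07051719  0.18987682] 0.1494937857742733 63.000547885894775 [ 0.999 -0.04   0.008] [ 0.6 -0.2 -2.4]
r [0.568 0.158 0.18 ] [ 0.07  0.26  1.62  0.    1.26 -1.58] err 0.0 rot 97.0 dist 268.0
row 0 off [22.2, -14.9, 0.8] rot [0.01, 0.06, -9.7]
row 1 off [24.4, -10.9, 0.8] rot [0.01, 0.06, -9.7]
row 2 off [25.9, -6.6, 0.8] rot [0.01, 0.06, -9.7]
row 3 off [26.7, -2.2, 0.8] rot [0.01, 0.06, -9.7]
row 4 off [26.7, 2.3, 0.9] rot [0.01, 0.06, -9.7]
row 5 off [25.9, 6.8, 0.9] rot [0.01, 0.06, -9.7]
row 6 off [24.4, 11.1, 0.9] rot [0.01, 0.06, -9.7]
row 7 off [22.1, 15.0, 0.9] rot [0.01, 0.06, -9.7]
row 8 off [19.3, 18.5, 1.0] rot [0.01, 0.06, -9.7]
row 9 off [15.9, 21.5, 1.0] rot [0.01, 0.06, -9.7]
```

Emit:
apply_moves([
  {"jaw": 0, "offset": [22, -15, 0], "rot": [0, 0, -9.7]},
  {"jaw": 0, "offset": [24, -11, 0], "rot": [0, 0, -9.7]},
  {"jaw": 0, "offset": [26, -7, 0], "rot": [0, 0, -9.7]},
  {"jaw": 0, "offset": [27, -2, 0], "rot": [0, 0, -9.7]},
  {"jaw": 0, "offset": [27, 2, 0], "rot": [0, 0, -9.7]},
])

```text
time_s: 30.7
eef_pos: [0.633, 0.0447, 0.1822]
eef_rot: [-0.001, 0.37, 0.929, -0.002]
wrist_force: [-0.2, -1.1, -1.2]
opening: 0.149
grasp_force: 63.0
```

Emit:
apply_moves([
  {"jaw": 0, "offset": [26, 7, 0], "rot": [0, 0, -9.7]},
  {"jaw": 0, "offset": [24, 11, 0], "rot": [0, 0, -9.7]},
  {"jaw": 0, "offset": [22, 15, 0], "rot": [0, 0, -9.7]},
  {"jaw": 0, "offset": [19, 18, 0], "rot": [0, 0, -9.7]},
  {"jaw": 0, "offset": [16, 15, 0], "rot": [0, 0, -9.7]},
])

```text
time_s: 31.32
eef_pos: [0.5631, 0.1516, 0.182]
eef_rot: [-0.002, -0.044, 0.999, -0.002]
wrist_force: [-0.7, -0.7, -1.2]
opening: 0.153
grasp_force: 63.0
```

Emit:
apply_moves([
  {"jaw": 0, "offset": [0, 0, 30], "rot": [0, 0, 0]},
  {"jaw": 0, "offset": [0, 0, 20], "rot": [0, 0, 0]},
  {"jaw": 0, "offset": [0, 0, 20], "rot": [0, 0, 0]},
  {"jaw": 0, "offset": [0, 0, 0], "rot": [0, 0, 0]},
  {"jaw": 0, "offset": [0, 0, 0], "rot": [0, 0, 0]},
])

```text
time_s: 31.95
eef_pos: [0.5646, 0.1506, 0.1137]
eef_rot: [-0.0, -0.041, 0.999, -0.002]
wrist_force: [0.2, -0.3, -1.8]
opening: 0.153
grasp_force: 62.9
```

```bash
cat > bar.py <<'E'
from kin import *
p,R,o=log();z=np.array([0,0,1]);print(o["time_s"],p,rel(p),o["opening"],R.as_matrix()[:,1].round(3),R.as_matrix()[:,2].round(3),o["wrist_force"].round(1))
for c in("side","top"):
    im,d=ctrl.camera(c);W,u,v=pts(c,d);I=im[v,u].astype(int)
    Q=(W-RO)@np.c_[RX,RY,z]*1000
    zb=p[2]*1000-26+10
    m=(abs(Q[:,0])<150)&(abs(Q[:,0])>20)&(abs(Q[:,1]+30)<30)&(abs(Q[:,2]-zb)<9)&(I[:,0]>I[:,2]+30)&(I[:,0]<I[:,1]*2)
    B=Q[m]
    for _ in range(4):
        n=np.polyfit(B[:,0],B[:,1],1);r=B[:,1]-np.polyval(n,B[:,0]);B=B[abs(r-np.median(r))<14]
    zz=np.polyfit(B[:,0],B[:,2],1)
    print(c,len(B),"bar slope deg",np.degrees(n[0]).round(2),"y at mid",(n[1]+0).round(1),"x",np.percentile(B[:,0],[0.5,99.5]).round(1),"ywidth",np.percentile(B[:,1]-np.polyval(n,B[:,0]),[2,98]).round(1),"z",zz.round(3))
    g=(I[:,1]>I[:,0]+25)&(I[:,1]>I[:,2]+15)&(abs(abs(Q[:,0])-125)<20)&(abs(Q[:,1]+25)<35)&(Q[:,2]>48)&(Q[:,2]<62)
    for s in(-1,1):
        h=Q[g&(Q[:,0]*s>0)]
        if len(h)>5:print("  cheeks",s,len(h),np.percentile(h[:,1],[2,98]).round(1),np.percentile(h[:,0],[2,98]).round(1))
save("bar_"+str(int(o["time_s"]*100)),cv2.resize(np.vstack([ctrl.camera("side")[0][60:210,130:330]]),None,fx=4,fy=4))
plan(p,R,rk(0,-25,p[2]*1000),tool(-z,RY),1)
E
python3 bar.py
```

```text
31.95 [0.5646477  0.15061417 0.1137108 ] [ -4.1 -31.8 113.7] 0.15348666792465018 [-0.082  0.997 -0.003] [-0.001 -0.003 -1.   ] [ 0.2 -0.3 -1.8]
side 512 bar slope deg -0.4 y at mid -37.8 x [-145.   132.3] ywidth [-10.3  12.5] z [-3.0000e-03  9.6699e+01]
  cheeks -1 11 [-48.3 -40.5] [-132.3 -115.5]
top 862 bar slope deg -1.6 y at mid -35.5 x [-145.6  130.7] ywidth [-11.1  12.6] z [-5.0000e-03  9.8266e+01]
  cheeks -1 52 [-49.1  -1.2] [-133.1 -116.5]
  cheeks 1 24 [-48.1 -41.4] [115.3 133.4]
row 0 off [-4.1, 6.8, -0.0] rot [-0.19, -0.04, 0.03]
```

Emit:
apply_moves([
  {"jaw": 0, "offset": [-4, 6, 10], "rot": [0, 0, -0.5]},
  {"jaw": 0, "offset": [-3, 5, 12], "rot": [0, 0, -0.5]},
  {"jaw": 0, "offset": [0, 0, 0], "rot": [0, 0, 0]},
  {"jaw": 0, "offset": [0, 0, 0], "rot": [0, 0, 0]},
  {"jaw": 0, "offset": [0, 0, 0], "rot": [0, 0, 0]},
])

```text
time_s: 32.72
eef_pos: [0.5709, 0.1622, 0.0918]
eef_rot: [0.0, -0.05, 0.999, -0.002]
wrist_force: [1.4, 0.3, -0.4]
opening: 0.15
grasp_force: 62.9
```

```bash
python3 bar.py; ls pics
```

```text
32.725 [0.5709292  0.1621529  0.09182344] [  3.1 -20.8  91.8] 0.15029286938775108 [-0.099  0.995 -0.003] [ 0.    -0.003 -1.   ] [ 1.4  0.3 -0.4]
side 504 bar slope deg 0.58 y at mid -26.9 x [-138.3  139.4] ywidth [-9.6 12.2] z [-1.000e-03  7.489e+01]
  cheeks -1 12 [-48.7 -40.6] [-132.3 -115.5]
top 823 bar slope deg -0.4 y at mid -24.1 x [-140.   138.3] ywidth [-11.1  12.1] z [-4.0000e-03  7.5962e+01]
  cheeks -1 41 [-49.1  -1. ] [-133.2 -116.4]
  cheeks 1 23 [-48.  -41.4] [115.3 133.2]
row 0 off [3.2, -4.2, 0.0] rot [-0.19, -0.0, 1.03]
b1.png
bar_3195.png
bar_3272.png
both0.png
g1.png
g2.png
side0.png
t1.png
t2.png
top0.png
```

Emit:
apply_moves([
  {"jaw": 0, "offset": [0, 0.5, 8], "rot": [0, 0, 0]},
  {"jaw": 0, "offset": [0, 0, 6], "rot": [0, 0, 0]},
  {"jaw": 0, "offset": [0, 0, 4], "rot": [0, 0, 0]},
  {"jaw": 0, "offset": [0, 0, 2], "rot": [0, 0, 0]},
  {"jaw": 0, "offset": [0, 0, 0], "rot": [0, 0, 0]},
])

```text
time_s: 33.5
eef_pos: [0.5707, 0.1627, 0.0737]
eef_rot: [-0.0, -0.05, 0.999, -0.002]
wrist_force: [-10.7, -1.8, 18.9]
opening: 0.156
grasp_force: 66.2
```

```bash
python3 bar.py
```

```text
33.5 [0.57072886 0.16265515 0.0736794 ] [  3.  -20.3  73.7] 0.15630151553467733 [-0.1    0.995 -0.003] [-0.    -0.004 -1.   ] [-10.7  -1.8  18.9]
side 475 bar slope deg 0.4 y at mid -25.2 x [-135.4  140.8] ywidth [-10.8  12.5] z [4.8000e-02 5.6559e+01]
  cheeks -1 8 [-48.5 -44. ] [-130.2 -115.4]
top 724 bar slope deg -0.54 y at mid -24.1 x [-138.1  139.6] ywidth [-11.2  12.3] z [5.4000e-02 5.7817e+01]
  cheeks -1 55 [-49.   -1.8] [-133.1 -116.5]
  cheeks 1 24 [-48.  -41.2] [115.1 133. ]
row 0 off [3.1, -4.7, 0.0] rot [-0.2, -0.03, 1.04]
```

```bash
python3 - <<'E'
from h import *
a=ctrl.camera("side")[0];b=ctrl.camera("top")[0]
pa=proj("side",[[.6925,.171,.05]])[0].astype(int);pb=proj("top",[[.6925,.171,.05]])[0].astype(int)
f=lambda im,p:cv2.resize(im[p[1]-30:p[1]+30,p[0]-40:p[0]+40],(400,300),interpolation=cv2.INTER_CUBIC)
save("z1",np.hstack([f(a,pa),f(b,pb)]))
E
```

```text
(no output)
```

View pics/z1.png

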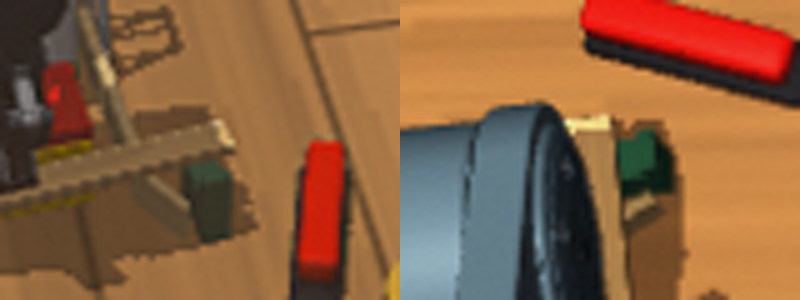

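Emit:
apply_moves([
  {"jaw": 0, "offset": [0, 0, -10], "rot": [0, 0, 0]},
  {"jaw": 0, "offset": [0, 0, -10], "rot": [0, 0, 0]},
  {"jaw": 0, "offset": [0, -4.5, 0], "rot": [0, 0, 1]},
  {"jaw": 0, "offset": [0, 0, 0], "rot": [0, 0, 0]},
  {"jaw": 0, "offset": [0, 0, 0], "rot": [0, 0, 0]},
])

```text
time_s: 34.38
eef_pos: [0.5708, 0.1581, 0.091]
eef_rot: [-0.001, -0.041, 0.999, -0.002]
wrist_force: [-0.9, 0.1, -1.1]
opening: 0.156
grasp_force: 63.2
```

```bash
python3 bar.py
```

```text
34.375 [0.57076923 0.15805555 0.09100298] [  2.7 -24.8  91. ] 0.1564838808478206 [-0.082  0.997 -0.003] [-0.001 -0.003 -1.   ] [-0.9  0.1 -1.1]
side 491 bar slope deg -0.24 y at mid -29.8 x [-136.   140.7] ywidth [-11.5  12.9] z [4.1000e-02 7.4242e+01]
  cheeks -1 12 [-49.  -41.3] [-132.3 -115.6]
top 783 bar slope deg -1.36 y at mid -28.5 x [-138.4  139.3] ywidth [-11.3  12.4] z [4.6000e-02 7.5203e+01]
  cheeks -1 54 [-48.8  -1.2] [-133.1 -116.5]
  cheeks 1 24 [-48.  -41.4] [115.  133.5]
row 0 off [2.7, -0.2, 0.0] rot [-0.18, -0.08, 0.01]
```

Emit:
apply_moves([
  {"jaw": 0, "offset": [0, 0.5, 0], "rot": [0, 2.4, -0.5]},
  {"jaw": 0, "offset": [0, 0, 6], "rot": [0, 0, 0]},
  {"jaw": 0, "offset": [0, 0, 6], "rot": [0, 0, 0]},
  {"jaw": 0, "offset": [0, 0, 5], "rot": [0, 0, 0]},
  {"jaw": 0, "offset": [0, 0, 0], "rot": [0, 0, 0]},
])

```text
time_s: 35.15
eef_pos: [0.5697, 0.1585, 0.0738]
eef_rot: [-0.022, -0.045, 0.999, -0.003]
wrist_force: [0.2, -0.2, -1.3]
opening: 0.151
grasp_force: 63.2
```

```bash
python3 bar.py
```

```text
35.15 [0.56966059 0.15854398 0.07382118] [  1.6 -24.3  73.8] 0.15078930191044213 [-0.091  0.996 -0.003] [-0.043 -0.007 -0.999] [ 0.2 -0.2 -1.3]
side 488 bar slope deg 0.56 y at mid -29.9 x [-137.7  139.4] ywidth [-10.   12.3] z [6.0000e-03 5.6908e+01]
  cheeks -1 10 [-50.2 -43.3] [-130.3 -115.6]
top 723 bar slope deg -1.27 y at mid -28.8 x [-140.8  137.1] ywidth [-11.3  12.1] z [5.0000e-03 5.8263e+01]
  cheeks -1 59 [-48.9  -1.7] [-133.1 -116.5]
  cheeks 1 24 [-47.8 -41.5] [115.1 133.1]
row 0 off [1.6, -0.7, 0.1] rot [-0.19, -2.5, 0.52]
```

Emit:
apply_moves([
  {"jaw": 0, "offset": [0, 0, 3], "rot": [0, 0, 0]},
  {"jaw": 0, "offset": [0, 0, 2], "rot": [0, 0, 0]},
  {"jaw": 0, "offset": [0, 0, 1.5], "rot": [0, 0, 0]},
  {"jaw": 0, "offset": [0, 0, 0], "rot": [0, 0, 0]},
  {"jaw": 0, "offset": [0, 0, 0], "rot": [0, 0, 0]},
])

```text
time_s: 35.92
eef_pos: [0.5701, 0.1585, 0.0681]
eef_rot: [-0.021, -0.045, 0.999, -0.002]
wrist_force: [0.5, 0.5, -2.1]
opening: 0.153
grasp_force: 63.2
```

```bash
python3 bar.py
```

```text
35.925 [0.57014416 0.1585253  0.06813183] [  2.1 -24.3  68.1] 0.15304651992124624 [-0.091  0.996 -0.003] [-0.042 -0.007 -0.999] [ 0.5  0.5 -2.1]
side 476 bar slope deg 0.07 y at mid -29.5 x [-136.9  139.7] ywidth [-10.7  12.8] z [7.0000e-03 5.1371e+01]
  cheeks -1 8 [-49.5 -42.5] [-130.1 -115.5]
top 703 bar slope deg -1.3 y at mid -29.0 x [-140.7  137.6] ywidth [-11.4  12.5] z [7.000e-03 5.226e+01]
  cheeks -1 55 [-48.8  -1.6] [-133.1 -116.5]
  cheeks 1 24 [-48.  -41.4] [115.4 133.2]
row 0 off [2.1, -0.7, 0.1] rot [-0.19, -2.42, 0.52]
```

Emit:
apply_moves([
  {"jaw": 0, "offset": [0, 0, 1], "rot": [0, 0, 0]},
  {"jaw": 0, "offset": [0, 0, 0.5], "rot": [0, 0, 0]},
  {"jaw": 0.4, "offset": [0, 0, 0], "rot": [0, 0, 0]},
  {"jaw": 0.5, "offset": [0, 0, 0], "rot": [0, 0, 0]},
  {"jaw": 0.5, "offset": [0, 0, 0], "rot": [0, 0, 0]},
])

```text
time_s: 36.7
eef_pos: [0.5701, 0.1585, 0.0667]
eef_rot: [-0.021, -0.045, 0.999, -0.002]
wrist_force: [-0.4, -0.5, -0.8]
opening: 0.505
grasp_force: 0.0
```

Emit:
apply_moves([
  {"jaw": 0.5, "offset": [0, 0, -15], "rot": [0, 0, 0]},
  {"jaw": 0.5, "offset": [0, 0, -35], "rot": [0, 0, 0]},
  {"jaw": 0.5, "offset": [0, -10, -50], "rot": [0, 0, 0]},
  {"jaw": 0.5, "offset": [20, -45, -40], "rot": [0, 0, 0]},
  {"jaw": 0.5, "offset": [25, -50, -20], "rot": [0, 0, 0]},
])

```text
time_s: 37.33
eef_pos: [0.5429, 0.0509, 0.2322]
eef_rot: [-0.018, -0.046, 0.999, -0.003]
wrist_force: [0.5, -0.6, 0.1]
opening: 0.501
grasp_force: 0.0
```

Emit:
apply_moves([
  {"jaw": 0.5, "offset": [30, -45, 0], "rot": [0, 0, 0]},
  {"jaw": 0.5, "offset": [30, -45, 0], "rot": [0, 0, 0]},
  {"jaw": 0.5, "offset": [30, -45, 0], "rot": [0, 0, 0]},
  {"jaw": 0.5, "offset": [0, 0, 0], "rot": [0, 0, 0]},
  {"jaw": 0.5, "offset": [0, 0, 0], "rot": [0, 0, 0]},
])

```text
time_s: 37.95
eef_pos: [0.4647, -0.091, 0.2333]
eef_rot: [-0.02, -0.045, 0.999, -0.003]
wrist_force: [-0.1, 0.4, -0.3]
opening: 0.495
grasp_force: 0.0
```

```bash
sed -i 's/zb=.*/zb=51/' bar.py; python3 bar.py; python3 - <<'E'
from kin import *
a,d=ctrl.camera("top");b,_=ctrl.camera("side")
W,u,v=pts("top",d);I=a[v,u].astype(int);Q=(W-RO)@np.c_[RX,RY,[0,0,1]]*1000
m=(abs(Q[:,0])<80)&(Q[:,1]>-10)&(Q[:,1]<90)&(abs(Q[:,2]-71)<7)&(I[:,0]>I[:,1]*2+30);print("tin",cv2.minAreaRect(Q[m][:,:2].astype(np.float32)))
for n in("bottle_green","bottle_blue","tumbler","stapler","sanitiser","jam_jar"):
    _,s,c,r,zm=cap("top",n);print(n,round(s,2),c,r,zm,rel([c[0]/1000,c[1]/1000,zm]))
f=lambda im,y,x:cv2.resize(im[y:y+150,x:x+200],(400,300),interpolation=cv2.INTER_CUBIC)
save("end",np.hstack([f(b,60,140),f(a,130,40)]))
E
```

```text
37.95 [ 0.46473565 -0.09101277  0.23325161] [-123.4 -264.4  233.3] 0.49490716936869245 [-0.09   0.996 -0.003] [-0.04  -0.007 -0.999] [-0.1  0.4 -0.3]
side 383 bar slope deg 0.46 y at mid -29.2 x [-137.3  139.8] ywidth [-11.   12.7] z [-1.0000e-03  4.9616e+01]
  cheeks 1 13 [-48.2  -3.5] [118.4 133.2]
top 1012 bar slope deg 0.48 y at mid -26.1 x [-140.3  137.4] ywidth [-11.4  12.1] z [-1.0000e-03  5.0291e+01]
  cheeks -1 57 [-49.   -0.7] [-132.9 -116.5]
  cheeks 1 52 [-48.5  -2.2] [114.6 133.2]
row 0 off [-125.2, 238.4, -5.9] rot [-0.2, -2.34, 0.47]
tin ((-0.9540023803710938, 37.359004974365234), (64.79705047607422, 120.29691314697266), 89.9744644165039)
bottle_green 0.75 [596.2 305. ] 19.5 0.22 [ 40.  119.5 220. ]
bottle_blue 0.9 [516.7 292.3] 18.1 0.199 [-40.3 113.4 199. ]
tumbler 0.7 [ 580.1 -115.5] 64.1 0.562 [ -10.4 -298.2  562. ]
stapler 0.63 [760.7 132.3] 54.2 0.046 [189.8 -66.   46. ]
sanitiser 0.6 [ 708.5 -363.9] 26.5 0.194 [  97.3 -556.3  194. ]
jam_jar 0.57 [794.6   5.7] 30.1 0.091 [ 213.3 -195.    91. ]
```

View pics/end.png

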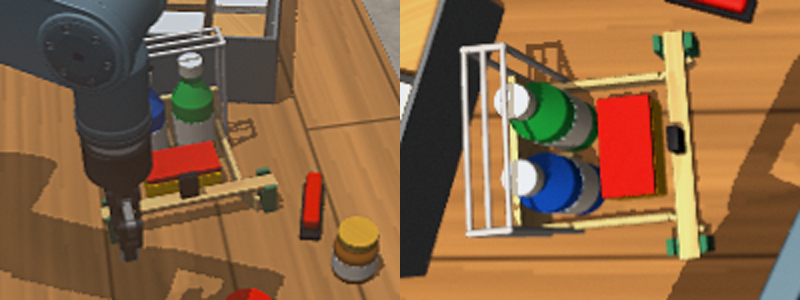

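```bash
python3 - <<'E'
from kin import *
a,d=ctrl.camera("top");W,u,v=pts("top",d);I=a[v,u].astype(int);Q=(W-RO)@np.c_[RX,RY,[0,0,1]]*1000
for s in(-1,1):
    m=(abs(Q[:,0]-42*s)<24)&(abs(Q[:,1]-115)<30)&(Q[:,2]>190)&(Q[:,2]<206)&(I.min(1)>110)
    B=Q[m];print(s,"cap",len(B),B.min(0).round(1),B.max(0).round(1),cv2.minEnclosingCircle(B[:,:2].astype(np.float32)))
    m=(abs(Q[:,0]-42*s)<40)&(abs(Q[:,1]-90)<35)&(Q[:,2]>85)&(Q[:,2]<122)&(I[:,0]<999)
    B=Q[m];print("  body front",len(B),B[:,0].mean().round(1),np.percentile(B[:,1],[1,5]).round(1),np.percentile(B[:,0],[1,99]).round(1))
m=(abs(Q[:,0])<90)&(Q[:,2]>97)&(Q[:,2]<106)&(Q[:,1]>140)&(Q[:,1]<175);print("back wall y",np.percentile(Q[m][:,1],[3,50,97]))
E
```

```text
-1 cap 203 [-58.3  96.7 190.3] [-22.4 133.3 198.6] ((-40.556602478027344, 115.1692123413086), 18.515474319458008)
  body front 162 -47.5 [81.9 82.6] [-73.7 -12.2]
1 cap 192 [ 23.  101.5 191.6] [ 58.7 138.4 199.2] ((40.09913635253906, 119.52021789550781), 19.070180892944336)
  body front 178 29.8 [86.2 87.2] [ 5.7 66. ]
back wall y [154.71169512 159.19944662 163.67396418]
```

```bash
python3 - <<'E'
from kin import *
print("tumbler",cap("side","tumbler")[1:])
print(ctrl.hand_in())
E
```

```text
tumbler (0.96, array([ 609.3, -129.5]), 35.5, np.float64(0.128))
the job is handed in; nothing more can be done
None
```

The job is handed in: both bottles stand upright at the back, the tin is square and fully inside in front of them, and the bar lies flat in both notches, handle up. The blue bottle sits about 6 mm short of the back wall (the green about 1.5 mm). I knocked nothing over, the other goods are where they were, and it took about 38 s.

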